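Mark both sides of the instrument plates in the gang press

ROBOT

A 6-joint arm with a two-finger parallel gripper is mounted at the origin on the work surface. World frame = base frame: x ahead of the robot, y to its left, z up, the work surface at z = 0. Lengths are in m, angles in degrees, forces in N, time in s.
With the tool pointing down it reaches from about 0.3 to 0.75 m from the base axis. Payload 8.5 kg.
Tool frame: the origin (TCP) lies on the centre line of the jaws, within the pads' length; the fingertips stand 17 mm ahead of it and the grasp point (between the pads) lies 2 mm behind it; z points along the fingers, y is the direction in which the jaws open and shut (so a half turn about z gives the same grasp; the last joint's range is limited). The gripper opens to 85 mm and grips with 20 to 120 N. Pads are 22 mm wide; open, the fingers measure 114 mm over their backs; the gripper's body (76 mm by 85 mm) begins 54 mm behind the grasp point. The pads swing forward as they close: fully open they stand 13 mm farther back than shut.
Start: joints at [-87.393, 21.807, 74.336, -0, 83.858, -12.336], TCP at [0.142, -0.531, 0.248] pointing down, gripper open.
Joint ranges: [-178.18, 178.18], [-50.72, 133.34], [12.68, 142.11], [-81.47, 261.47], [9.98, 163.14], [-165.26, 165.26]. Speed limits (degrees/s): [136.94, 136.94, 180, 180, 180, 180].

INTERFACE

Orientations are given as a 3x3 rotation matrix whose columns are the frame's x, y, z axes.
In Python, from rig import env, imaging, close_job gives the robot as it stands.
- The arm moves only by the tool step_arm, never from a script. Its argument "steps" is one flat list of numbers, 7 for each row, row after row: the opening, from 0 (shut) to 1 (fully open), then the shift along the tool's x, y, z as a fraction of full scale, then the turn, a rotation vector about the tool's x, y, z as a fraction of full scale. A call has 1 to 10 rows; each row is the pose to reach, as a shift and turn from the pose commanded when the call began, along the tool's axes at that moment; what a row does not reach only later rows make up. Full scale, the value 1, is 0.3 m for a shift and 45 degrees for a turn. A row lasts 1/10 s, in which the tool goes at most 50 mm and 8.59 degrees, less where a joint would pass 70% of its speed; a pose out of reach is approached as far as the arm can. A call with a number of a shift or a turn outside -1 to 1 is refused whole. A call with a gripper value outside its range is refused whole. The fingers move at their own pace and stop on an object; "grip_force" is the grip in N (left out, the last holds). Time passes only in rows, so rows that repeat a pose let the fingers close. It gives the time, the measured TCP pose, the force and the opening at its end, in the units of the state.
- env.observe(): the state, without advancing time (a new reading comes with each control period).
- imaging.get_image(name): name is "side" or "top"; returns (picture, depth): 420x560x3 uint8, blue, green, red; 420x560 float32, m along the optical axis (not along the pixel's ray), 0 where there is no reading.
- imaging.get_calibration(name): a dict with "camera_matrix" (3x3 intrinsics, pixels), "world_from_camera" (4x4, takes a point from camera to world coordinates). Camera axes: x right, y down, z forward; pixel columns grow to the right and rows downward; lengths in m; the calibration is good to about 2 mm. A picture is of the moment at which its call begins. get_calibration takes no time and is no camera call.
- close_job(): hands the job in, once; it reports no verdict.
Trained networks look in the newest picture that a camera, given by its name, has taken for a name from the list of things; names that differ only in an ending like _2 or _b are one class to them, and where a whole thing is asked for, a point or a joint stands for the part that bears it (a point fixed in the world has none). Each returns a list of dicts, best first, with "score" (0 to 1); they miss things now and then, are a little off and sometimes report something else, mostly with a low value. They report only what shows in the picture. A call takes as long as a camera call. They do not tell look-alikes from the thing itself.
- imaging.spot_in(camera, target): "pixel" ([column, row] in pixels, amid what is visible of it).
- imaging.regions_of(camera, target): "mask" (420x560 bool, what is visible of it) and "pixel" ([column, row] in pixels, amid what is visible of it).
- imaging.pinpoint(camera, target): "pixel" ([column, row] in pixels: a listed point, or the origin of a listed thing).
The state is a dict: "time_s": time; "q": joint angles; "qvel": joint speeds; "joint_efforts": joint torques, N m; "position": TCP position; "tool_rot": TCP orientation; "ft_force": force on the tool from outside, world axes, zero at the start; "wrist_torque": the same for the moment, N m; "grip_width": finger opening in m.
Only numpy, scipy, OpenCV 4.12 (cv2) and the standard library are available. Lean on these libraries where they do the work, as an engineer would, in place of code of your own. Each camera call takes 0.05 s, during which the arm holds its last target.

TASK

Take the safety block out of the press and park it on the rubber mat, then lift every plate out of the wooden rack and stand each in a press nest of its own, boss side towards the punches; slide the carriage fully closed on them and open it again, turn every plate round in the nests so its plain side meets the punches, and close and reopen the carriage once more. Finally put all the plates back fully home in rack slots, either way round, with the carriage left open and the block on its mat. Hold the plates only by their steel side edges, never letting the fingers touch the brass, and leave the oil can, spanner and sleeve alone.

Things in the scene. Friction and masses are not known exactly. Their poses are not given: they have to be found in the camera images.
- rack: Fixed wooden rack with four slots side by side, 86 x 200 mm, 40 mm high. Origin: centre of its underside, on the table. Slots run along the rack's x (62 mm long) and lie at rack y = -66, -22, +22, +66 mm; each is 8.5 mm wide, its floor at z = 10 mm, its mouth at z = 40 mm with 6 mm 45-degree lead-ins. One slot per plate; some slots are empty.
- press: Fixed small gang marking press: teal deck 10 mm thick with three upright slotted nests in a row along y. Origin: underside of the deck, under the middle nest. Nests at press x = 0, y = -60, 0, +60 mm. Beyond the nests (+x) stands a rail at x = 50 mm, up to z = 50 mm; nearer the robot runs the carriage bar at x = -50 mm, up to z = 58 mm.
- nest (a point): Centre of the middle nest's floor, 10 mm above the press origin. Each nest is a slot 8.5 mm wide in press y and 62 mm long in x. On its +y side a fixed steel anvil rises 50 mm above this floor, on its -y side the slot wall rises 30 mm; over that wall a punch on the carriage (top 48 mm above this floor) moves towards the anvil. The slot mouths have 6 mm 45-degree lead-ins.
- carriage (a joint): Position of the sliding carriage (red bar with three dark punch heads), m: 0 open, 0.026 fully closed; it slides towards press +y, with about 3 N of friction, stays where left, and moves all three punches together. Below 0.010 counts as open, from 0.0225 as closed.
- knob (a point): Middle of the black upright grip post of the carriage, 18 mm diameter, its top 18 mm above this point; the carriage bar's top is 24 mm below this point. It moves with the carriage.
- block: Loose bare aluminium safety block, 40 x 36 x 70 mm (x, y, z), 0.28 kg, origin at the centre of its underside. At the start it stands on the press deck just ahead of the carriage bar's +y end, at press (-50, 147) mm, and keeps the carriage from closing.
- block_mid (a point): Centre of the safety block, 35 mm above its underside.
- mat: Fixed black rubber mat, 90 x 90 x 3 mm, on the table; origin at the centre of its underside. Parking place of the safety block.
- plate1: Loose plate on edge: brass panel, bare steel strips 6 mm wide down both side edges, 56 mm wide (x), 6 mm thick (y), 110 mm high (z), 0.31 kg. Origin: centre of its lower edge. One side (-y) carries a round boss, 24 mm diameter, 4 mm proud, centred 88 mm up; the other side (+y) is plain. Hold it across the width, by the steel side edges. May be absent.
- plate1_panel: The brass middle of plate1 with its boss (44 mm wide, same origin and axes as plate1): fingers must not touch it.
- plate1_boss (a point): Point 15 mm out from the middle plane of plate1 on its boss side, 20 mm above its lower edge: tells which way it faces.
- plate2: Loose plate on edge: brass panel, bare steel strips 6 mm wide down both side edges, 56 mm wide (x), 6 mm thick (y), 110 mm high (z), 0.31 kg. Origin: centre of its lower edge. One side (-y) carries a round boss, 24 mm diameter, 4 mm proud, centred 88 mm up; the other side (+y) is plain. Hold it across the width, by the steel side edges. May be absent.
- plate2_panel: The brass middle of plate2 with its boss (44 mm wide, same origin and axes as plate2): fingers must not touch it.
- plate2_boss (a point): Point 15 mm out from the middle plane of plate2 on its boss side, 20 mm above its lower edge: tells which way it faces.
- plate3: Loose plate on edge: brass panel, bare steel strips 6 mm wide down both side edges, 56 mm wide (x), 6 mm thick (y), 110 mm high (z), 0.31 kg. Origin: centre of its lower edge. One side (-y) carries a round boss, 24 mm diameter, 4 mm proud, centred 88 mm up; the other side (+y) is plain. Hold it across the width, by the steel side edges. May be absent.
- plate3_panel: The brass middle of plate3 with its boss (44 mm wide, same origin and axes as plate3): fingers must not touch it.
- plate3_boss (a point): Point 15 mm out from the middle plane of plate3 on its boss side, 20 mm above its lower edge: tells which way it faces.
- plate4: Loose plate on edge: brass panel, bare steel strips 6 mm wide down both side edges, 56 mm wide (x), 6 mm thick (y), 110 mm high (z), 0.31 kg. Origin: centre of its lower edge. One side (-y) carries a round boss, 24 mm diameter, 4 mm proud, centred 88 mm up; the other side (+y) is plain. Hold it across the width, by the steel side edges. May be absent.
- plate4_panel: The brass middle of plate4 with its boss (44 mm wide, same origin and axes as plate4): fingers must not touch it.
- plate4_boss (a point): Point 15 mm out from the middle plane of plate4 on its boss side, 20 mm above its lower edge: tells which way it faces.
- oilcan: Steel oil can, 64 mm wide, 130 mm high; a bystander, loose, to be left alone. Origin: underside.
- wrench: Steel spanner lying flat; a bystander, loose, to be left alone. Origin: underside.
- sleeve: Brass sleeve standing upright, 28 mm wide, 50 mm high; a bystander, loose, to be left alone. Origin: underside.
Not all that is in view belongs to the job. Leave any turquoise or white look-alike of the plate3 alone. There is more than one size of the block; the job needs the smaller.

How it is judged (in metres and radians):
On the way, in this order (a step that is already met when the one before it is completed fails the run):
1. every plate stands fully down in a nest with its boss towards the punches, carriage open, block off the press deck (z of plate1 in the frame of press between 0.004 and 0.015 m and x of plate1 in the frame of press between -0.01 and 0.01 m and angle between each of plate1, plate2, plate3, plate4's own z axis and vertical below 0.15 rad and (y of plate1_boss in the frame of press between -0.082 and -0.068 m or y of plate1_boss in the frame of press between -0.022 and -0.008 m or y of plate1_boss in the frame of press between 0.038 and 0.052 m) and z of plate2 in the frame of press between 0.004 and 0.015 m and x of plate2 in the frame of press between -0.01 and 0.01 m and (y of plate2_boss in the frame of press between -0.082 and -0.068 m or y of plate2_boss in the frame of press between -0.022 and -0.008 m or y of plate2_boss in the frame of press between 0.038 and 0.052 m) and z of plate3 in the frame of press between 0.004 and 0.015 m and x of plate3 in the frame of press between -0.01 and 0.01 m and (y of plate3_boss in the frame of press between -0.082 and -0.068 m or y of plate3_boss in the frame of press between -0.022 and -0.008 m or y of plate3_boss in the frame of press between 0.038 and 0.052 m) and z of plate4 in the frame of press between 0.004 and 0.015 m and x of plate4 in the frame of press between -0.01 and 0.01 m and (y of plate4_boss in the frame of press between -0.082 and -0.068 m or y of plate4_boss in the frame of press between -0.022 and -0.008 m or y of plate4_boss in the frame of press between 0.038 and 0.052 m) and value of joint carriage below 0.01 m and horizontal distance between block and knob above 0.09 m), for 0.2 s.
2. carriage closed on the plates, boss sides towards the punches (z of plate1 in the frame of press between 0.004 and 0.015 m and x of plate1 in the frame of press between -0.01 and 0.01 m and angle between each of plate1, plate2, plate3, plate4's own z axis and vertical below 0.15 rad and (y of plate1_boss in the frame of press between -0.082 and -0.068 m or y of plate1_boss in the frame of press between -0.022 and -0.008 m or y of plate1_boss in the frame of press between 0.038 and 0.052 m) and z of plate2 in the frame of press between 0.004 and 0.015 m and x of plate2 in the frame of press between -0.01 and 0.01 m and (y of plate2_boss in the frame of press between -0.082 and -0.068 m or y of plate2_boss in the frame of press between -0.022 and -0.008 m or y of plate2_boss in the frame of press between 0.038 and 0.052 m) and z of plate3 in the frame of press between 0.004 and 0.015 m and x of plate3 in the frame of press between -0.01 and 0.01 m and (y of plate3_boss in the frame of press between -0.082 and -0.068 m or y of plate3_boss in the frame of press between -0.022 and -0.008 m or y of plate3_boss in the frame of press between 0.038 and 0.052 m) and z of plate4 in the frame of press between 0.004 and 0.015 m and x of plate4 in the frame of press between -0.01 and 0.01 m and (y of plate4_boss in the frame of press between -0.082 and -0.068 m or y of plate4_boss in the frame of press between -0.022 and -0.008 m or y of plate4_boss in the frame of press between 0.038 and 0.052 m) and value of joint carriage above 0.0225 m), for 0.2 s.
3. every plate turned round in a nest, plain side towards the punches, carriage open (z of plate1 in the frame of press between 0.004 and 0.015 m and x of plate1 in the frame of press between -0.01 and 0.01 m and angle between each of plate1, plate2, plate3, plate4's own z axis and vertical below 0.15 rad and (y of plate1_boss in the frame of press between -0.052 and -0.038 m or y of plate1_boss in the frame of press between 0.008 and 0.022 m or y of plate1_boss in the frame of press between 0.068 and 0.082 m) and z of plate2 in the frame of press between 0.004 and 0.015 m and x of plate2 in the frame of press between -0.01 and 0.01 m and (y of plate2_boss in the frame of press between -0.052 and -0.038 m or y of plate2_boss in the frame of press between 0.008 and 0.022 m or y of plate2_boss in the frame of press between 0.068 and 0.082 m) and z of plate3 in the frame of press between 0.004 and 0.015 m and x of plate3 in the frame of press between -0.01 and 0.01 m and (y of plate3_boss in the frame of press between -0.052 and -0.038 m or y of plate3_boss in the frame of press between 0.008 and 0.022 m or y of plate3_boss in the frame of press between 0.068 and 0.082 m) and z of plate4 in the frame of press between 0.004 and 0.015 m and x of plate4 in the frame of press between -0.01 and 0.01 m and (y of plate4_boss in the frame of press between -0.052 and -0.038 m or y of plate4_boss in the frame of press between 0.008 and 0.022 m or y of plate4_boss in the frame of press between 0.068 and 0.082 m) and value of joint carriage below 0.01 m), for 0.2 s.
4. carriage closed on the plates, plain sides towards the punches (z of plate1 in the frame of press between 0.004 and 0.015 m and x of plate1 in the frame of press between -0.01 and 0.01 m and angle between each of plate1, plate2, plate3, plate4's own z axis and vertical below 0.15 rad and (y of plate1_boss in the frame of press between -0.052 and -0.038 m or y of plate1_boss in the frame of press between 0.008 and 0.022 m or y of plate1_boss in the frame of press between 0.068 and 0.082 m) and z of plate2 in the frame of press between 0.004 and 0.015 m and x of plate2 in the frame of press between -0.01 and 0.01 m and (y of plate2_boss in the frame of press between -0.052 and -0.038 m or y of plate2_boss in the frame of press between 0.008 and 0.022 m or y of plate2_boss in the frame of press between 0.068 and 0.082 m) and z of plate3 in the frame of press between 0.004 and 0.015 m and x of plate3 in the frame of press between -0.01 and 0.01 m and (y of plate3_boss in the frame of press between -0.052 and -0.038 m or y of plate3_boss in the frame of press between 0.008 and 0.022 m or y of plate3_boss in the frame of press between 0.068 and 0.082 m) and z of plate4 in the frame of press between 0.004 and 0.015 m and x of plate4 in the frame of press between -0.01 and 0.01 m and (y of plate4_boss in the frame of press between -0.052 and -0.038 m or y of plate4_boss in the frame of press between 0.008 and 0.022 m or y of plate4_boss in the frame of press between 0.068 and 0.082 m) and value of joint carriage above 0.0225 m), for 0.2 s.
At the end, for the whole second after the job is handed in: Every plate stands fully down in a rack slot (lower edge within 5 mm of the slot floor, within 10 mm along the slot, tilted less than 0.15 rad) and at rest, the carriage is open (below 0.010), and the block rests on the mat, standing or lying, with its centre within 35 mm of the mat's centre (z of plate1 in the frame of rack between 0.004 and 0.015 m and x of plate1 in the frame of rack between -0.01 and 0.01 m and y of plate1 in the frame of rack between -0.075 and 0.075 m and angle between each of plate1, plate2, plate3, plate4's own z axis and vertical below 0.15 rad and linear speed of each of plate1, plate2, plate3, plate4 below 0.02 m/s and z of plate2 in the frame of rack between 0.004 and 0.015 m and x of plate2 in the frame of rack between -0.01 and 0.01 m and y of plate2 in the frame of rack between -0.075 and 0.075 m and z of plate3 in the frame of rack between 0.004 and 0.015 m and x of plate3 in the frame of rack between -0.01 and 0.01 m and y of plate3 in the frame of rack between -0.075 and 0.075 m and z of plate4 in the frame of rack between 0.004 and 0.015 m and x of plate4 in the frame of rack between -0.01 and 0.01 m and y of plate4 in the frame of rack between -0.075 and 0.075 m and value of joint carriage below 0.01 m and horizontal distance between block_mid and mat below 0.035 m and height (world z) of block_mid below 0.048 m); the robot touches nothing.
It fails at once if fingers touch the brass of a plate (contact force between the fingers and plate1_panel above 1.5 N or contact force between the fingers and plate2_panel above 1.5 N or contact force between the fingers and plate3_panel above 1.5 N or contact force between the fingers and plate4_panel above 1.5 N).
It fails at once if the oil can, spanner or sleeve is disturbed (distance of any of oilcan, wrench, sleeve from where it was at the start of the episode above 0.03 m).
Of plate1, plate2, plate3, plate4 only 2 to 3 are there at a start; the rules pass over those that are not, and their reading is None.
At some moment in a run one of block may be knocked a few centimetres aside while the robot is not near it.
It also fails if it takes over 210 s, if anything falls off the work surface, if the arm or the gripper's body presses on something with over 40 N, if the wrist force passes 120 N, or if a joint passes its speed limit or range.

## Working session

There is one attempt and no reset: what is moved stays moved. The work goes in short steps, Python scripts to look and compute and a tool call to move; the robot and the scene stay as the last step left them, time stands still between calls to the robot, and variables do not carry over. Pictures are saved under pics/ and viewed, and the job is handed in when it is done.

Besides the shell and the picture viewer there is one more tool, called by a JSON object that holds its "name" and its "arguments", one argument or row to a line. step_arm: Moves the arm, as the interface text tells. Shift numbers are shares of 0.3 m and turn numbers shares of 45 degrees, none past 1 either way. Its arguments: {"type":"object","properties":{"steps":{"type":"array","items":{"type":"number"}},"grip_force":{"type":"number"}},"required":["steps"]}

```bash
ls -la; mkdir -p pics
python3 - <<'E'
from rig import env, imaging
import cv2, numpy as np
for n in ("top","side"):
    p,d=imaging.get_image(n); cv2.imwrite(f"pics/{n}0.png",p)
    np.save(f"pics/{n}0_d.npy",d)
    c=imaging.get_calibration(n); print(n,c["camera_matrix"],c["world_from_camera"])
print(env.observe())
E
```

```text
total 12
drwxr-xr-x  3 agent agent 4096 Dec  7 06:22 .
drwxr-xr-x 23 root  root  4096 Dec  7 06:22 ..
drwxr-xr-x  2 agent agent 4096 Dec  7 06:22 pics
top [[380.84745827   0.         275.7049853 ]
 [  0.         380.84745827 210.79280333]
 [  0.           0.           1.        ]] [[-0.00736964 -0.99665514  0.08138926  0.53333877]
 [-0.9999309   0.00809032  0.00852848 -0.05058753]
 [-0.00915842 -0.08132078 -0.9966459   1.07201783]
 [ 0.          0.          0.          1.        ]]
side [[514.14811676   0.         283.03887608]
 [  0.         514.14811676 210.71958576]
 [  0.           0.           1.        ]] [[ 0.95746727 -0.1980755   0.20981544  0.34205917]
 [-0.28851732 -0.66670698  0.68721144 -0.87898418]
 [ 0.00376567 -0.71851785 -0.69549833  0.90775274]
 [ 0.          0.          0.          1.        ]]
{'time_s': 0.1, 'q': array([-8.73949572e+01,  2.18373926e+01,  7.43775937e+01, -1.80363004e-03,
        8.38573599e+01, -1.23391068e+01]), 'qvel': array([-0.02185117, -0.04834148, -0.11115244, -0.01072775,  0.05957441,
        0.03816507]), 'joint_efforts': array([ 3.97610158e-03, -4.49216545e+01, -2.31655455e+01, -1.65708207e-04,
        3.64593994e-03,  1.12949232e-05]), 'position': array([ 0.14178142, -0.53117576,  0.24778762]), 'tool_rot': array([[ 9.66176794e-01,  2.57880583e-01, -8.86561080e-05],
       [ 2.57880487e-01, -9.66176002e-01,  1.25995145e-03],
       [ 2.39259609e-04, -1.24019853e-03, -9.99999202e-01]]), 'ft_force': array([-0.72397762,  0.26229521, -0.47450703]), 'wrist_torque': array([-0.02188586,  0.01246726, -0.00229781]), 'grip_width': 0.08541042728708775}
```

View pics/top0.png

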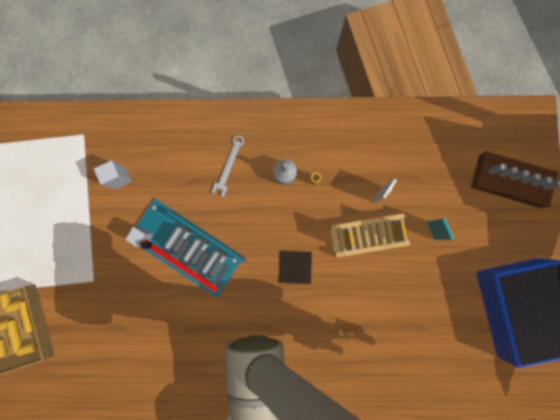

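View pics/side0.png

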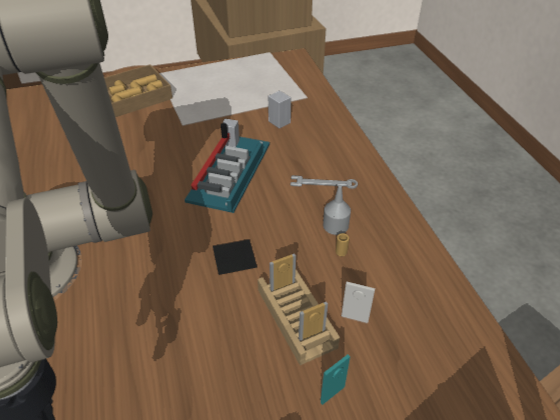

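The top view shows the press at (190,245), the small block at (138,237), the mat at (295,267) and the rack at (370,235). There are two brass plates in the rack, seen from the side at (283,273) and (313,322). Look-alikes are white at (358,302) side, turquoise at (335,380) side, and the larger block at (279,109) side. Next I'll measure poses.

Run:
```python
from rig import env, imaging
import cv2, numpy as np
def w(cam,px,d=None,z=None):
    c=imaging.get_calibration(cam);K=c["camera_matrix"];T=c["world_from_camera"]
    r=np.linalg.inv(K)@[px[0],px[1],1.]
    if z is not None:
        v=T[:3,:3]@r; s=(z-T[2,3])/v[2]; return T[:3,3]+s*v
    return T[:3,:3]@(r*d)+T[:3,3]
zs=dict(press=0,nest=.01,knob=.082,block=.01,mat=0,rack=0,plate1=.01,plate1_boss=.03,plate2=.01,plate3=.01,plate4=.01,oilcan=0,sleeve=0,wrench=0,block_mid=.045)
for cam in("top","side"):
    p,d=imaging.get_image(cam)
    for t,z in zs.items():
        r=imaging.pinpoint(cam,t)
        print(cam,t,[(round(x["score"],2),np.round(x["pixel"]).tolist(),np.round(w(cam,x["pixel"],z=z),3).tolist()) for x in r[:4]])
t=cv2.imread("pics/top0.png");s=cv2.imread("pics/side0.png")
a=cv2.resize(t[190:305,115:255],None,fx=4,fy=4,interpolation=cv2.INTER_CUBIC)
b=cv2.resize(t[165:285,270:460],None,fx=4,fy=4,interpolation=cv2.INTER_CUBIC)
e=cv2.resize(s[240:410,230:390],None,fx=3.5,fy=3.5,interpolation=cv2.INTER_CUBIC)
f=cv2.resize(s[85:215,170:310],None,fx=4,fy=4,interpolation=cv2.INTER_CUBIC)
for n,i in zip("abef",(a,b,e,f)): cv2.imwrite(f"pics/c_{n}.png",i)
print(env.observe()['time_s'])
```

```text
top press [(0.71, [198.0, 251.0], [0.509, 0.176, 0.0])]
top nest [(0.98, [198.0, 250.0], [0.514, 0.175, 0.01])]
top knob [(0.84, [144.0, 245.0], [0.528, 0.301, 0.082]), (0.2, [297.0, 265.0], [0.473, -0.097, 0.082])]
top block [(0.83, [142.0, 238.0], [0.548, 0.333, 0.01]), (0.63, [117.0, 178.0], [0.717, 0.406, 0.01])]
top mat [(0.66, [294.0, 271.0], [0.452, -0.092, 0.0])]
top rack [(0.82, [368.0, 236.0], [0.547, -0.298, 0.0])]
top plate1 [(0.93, [429.0, 232.0], [0.559, -0.467, 0.01]), (0.83, [392.0, 230.0], [0.564, -0.365, 0.01]), (0.77, [377.0, 192.0], [0.671, -0.325, 0.01]), (0.74, [345.0, 241.0], [0.534, -0.233, 0.01])]
top plate1_boss [(0.72, [348.0, 238.0], [0.543, -0.238, 0.03])]
top plate2 [(0.93, [429.0, 232.0], [0.559, -0.467, 0.01]), (0.83, [392.0, 230.0], [0.564, -0.365, 0.01]), (0.77, [377.0, 192.0], [0.671, -0.325, 0.01]), (0.74, [345.0, 241.0], [0.534, -0.233, 0.01])]
top plate3 [(0.93, [429.0, 232.0], [0.559, -0.467, 0.01]), (0.83, [392.0, 230.0], [0.564, -0.365, 0.01]), (0.77, [377.0, 192.0], [0.671, -0.325, 0.01]), (0.74, [345.0, 241.0], [0.534, -0.233, 0.01])]
top pl
[... 1685 characters left out ...]
], [0.551, -0.367, 0.01]), (0.62, [352.0, 320.0], [0.656, -0.344, 0.01])]
side plate4 [(0.81, [332.0, 391.0], [0.561, -0.475, 0.01]), (0.76, [282.0, 292.0], [0.537, -0.232, 0.01]), (0.68, [308.0, 343.0], [0.551, -0.367, 0.01]), (0.62, [352.0, 320.0], [0.656, -0.344, 0.01])]
side oilcan [(0.62, [334.0, 226.0], [0.721, -0.069, 0.0]), (0.33, [309.0, 338.0], [0.56, -0.353, 0.0])]
side sleeve [(0.76, [343.0, 252.0], [0.711, -0.155, 0.0]), (0.61, [234.0, 258.0], [0.462, -0.099, 0.0])]
side wrench [(0.94, [325.0, 183.0], [0.755, 0.089, 0.0]), (0.39, [227.0, 180.0], [0.505, 0.178, 0.0])]
side block_mid [(0.88, [279.0, 109.0], [0.718, 0.403, 0.045]), (0.53, [230.0, 133.0], [0.548, 0.324, 0.045])]
1.7
```

View pics/c_a.png

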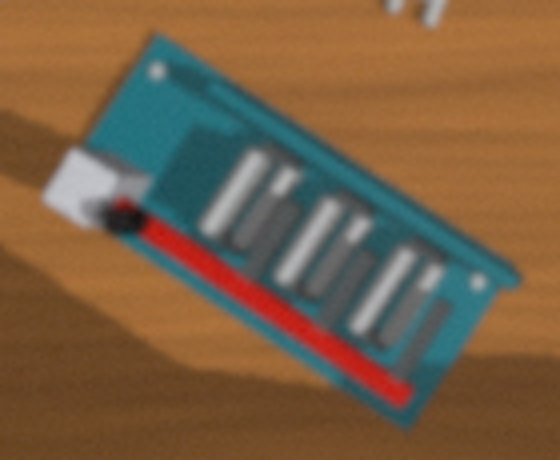

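View pics/c_b.png

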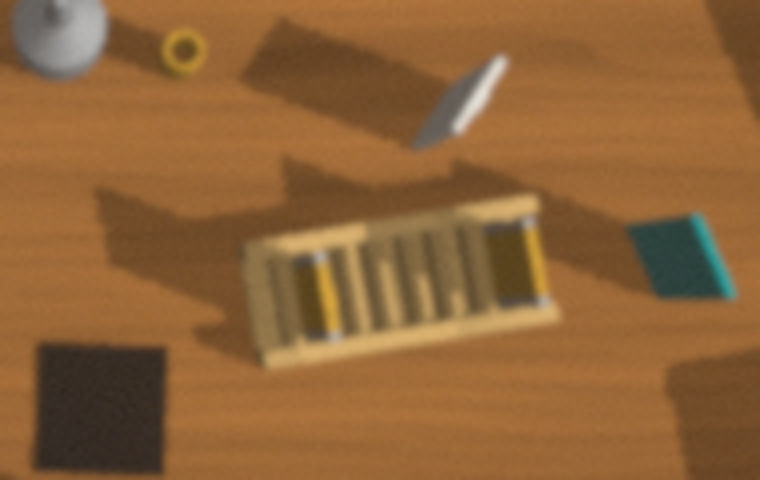

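View pics/c_e.png

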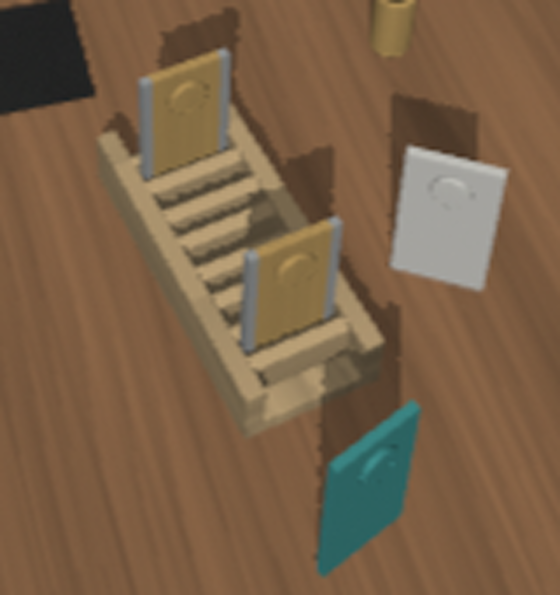

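View pics/c_f.png

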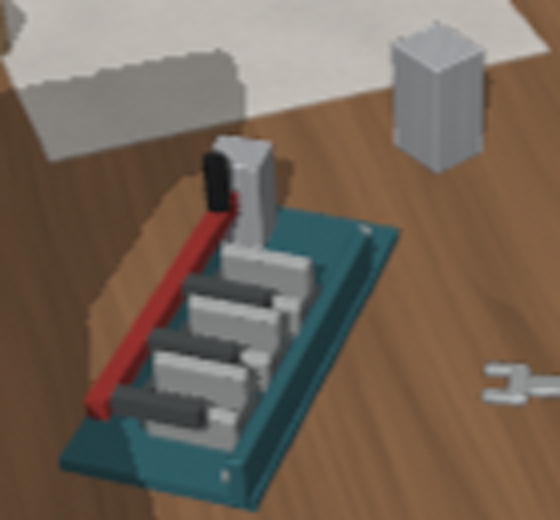

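There are two plates, in the end slots of the rack, with bosses facing world −y. The job block is the one beside the knob at (138,237), not the larger one at (115,175). Next I'll fit precise poses from depth.

```bash
cat > h.py <<'E'
from rig import env, imaging
import cv2, numpy as np
from scipy.optimize import minimize
def cloud(cam,d):
    c=imaging.get_calibration(cam);K=c["camera_matrix"];T=c["world_from_camera"]
    v,u=np.mgrid[:420,:560]
    P=np.stack([(u-K[0,2])/K[0,0]*d,(v-K[1,2])/K[1,1]*d,d],-1)@T[:3,:3].T+T[:3,3]
    P[d<=0]=np.nan
    return P
def proj(cam,X):
    c=imaging.get_calibration(cam);K=c["camera_matrix"];T=c["world_from_camera"]
    p=(np.asarray(X)-T[:3,3])@T[:3,:3]; p=p@K.T; return p[...,:2]/p[...,2:]
def pose(x,y,yawdeg,pts):
    a=np.radians(yawdeg);c,s=np.cos(a),np.sin(a);pts=np.asarray(pts,float)
    return np.stack([x+c*pts[:,0]-s*pts[:,1],y+s*pts[:,0]+c*pts[:,1],pts[:,2]],-1)
E
python3 - <<'E'
from h import *
for cam in("top","side"):
    d=np.load(f"pics/{cam}0_d.npy");P=cloud(cam,d);img=cv2.imread(f"pics/{cam}0.png")
    # table
    m=(abs(P[...,0]-.4)<.03)&(abs(P[...,1]-.02)<.08); print(cam,"table z",np.nanmedian(P[m][:,2]),np.nanstd(P[m][:,2]),m.sum())
    hsv=cv2.cvtColor(img,cv2.COLOR_BGR2HSV)
    m=(abs(P[...,0]-.45)<.08)&(abs(P[...,1]+.095)<.08)&(hsv[...,2]<60)&(abs(P[...,2])<.012)
    pts=P[m][:,:2]; r=cv2.minAreaRect((pts*1000).astype(np.float32)); print("mat",r,m.sum(), np.median(P[m][:,2]))
    m=(abs(P[...,0]-.55)<.12)&(abs(P[...,1]+.3)<.14)&(abs(P[...,2]-.04)<.006)
    r=cv2.minAreaRect((P[m][:,:2]*1000).astype(np.float32)); print("rack",r,m.sum())
    for cy in(-.235,-.37):
      m=(abs(P[...,0]-.55)<.06)&(abs(P[...,1]-cy)<.05)&(P[...,2]>.055)&(P[...,2]<.125)
      q=P[m]; 
      c=q[:,:2].mean(0);u,s,v=np.linalg.svd(q[:,:2]-c,full_matrices=False);t=(q[:,:2]-c)@v[0];n=(q[:,:2]-c)@v[1]
      print("plate",c,v[0],"w",t.min(),t.max(),"n",n.min(),n.max(),n.std(),m.sum(),q[:,2].max())
    for nm,c0,zr in(("block",(.548,.33),.08),("big",(.717,.4),.085)):
      m=(abs(P[...,0]-c0[0])<.05)&(abs(P[...,1]-c0[1])<.05)&(P[...,2]>.072)&(hsv[...,2]>90)
      r=cv2.minAreaRect((P[m][:,:2]*1000).astype(np.float32)); print(nm,r,m.sum(),np.median(P[m][:,2]),P[m][:,2].max())
    m=(abs(P[...,0]-.528)<.03)&(abs(P[...,1]-.30)<.03)&(P[...,2]>.075)&(hsv[...,2]<60)
    print("knob",P[m].mean(0),P[m].max(0),P[m].min(0),m.sum())
    # press anvil tops
    m=(abs(P[...,0]-.51)<.1)&(abs(P[...,1]-.175)<.1)&(P[...,2]>.053)&(P[...,2]<.066)&(hsv[...,1]<60)&(hsv[...,2]>120)
    n,l,st,ce=cv2.connectedComponentsWithStats(m.astype(np.uint8))
    for i in range(1,n):
        if st[i,4]>15: r=cv2.minAreaRect((P[l==i][:,:2]*1000).astype(np.float32)); print("anvil",r,st[i,4],np.median(P[l==i][:,2]))
    m=(abs(P[...,0]-.5)<.15)&(abs(P[...,1]-.175)<.2)&(hsv[...,0]<10)&(hsv[...,1]>170)&(P[...,2]>.045)
    r=cv2.minAreaRect((P[m][:,:2]*1000).astype(np.float32)); print("bar",r,m.sum(),np.median(P[m][:,2]))
E
```

```text
top table z 0.00035292875815406966 0.0021313086648936004 1251
mat ((464.4568786621094, -92.85423278808594), (80.60431671142578, 79.96949768066406), 88.78167724609375) 824 0.003426925596679342
rack ((584.5708618164062, -289.0754699707031), (154.70916748046875, 199.7369842529297), 9.222014427185059) 1297
plate [ 0.54022695 -0.22815164] [-0.98656769 -0.16335295] w -0.02739608357132106 0.026931227718548403 n -0.0022692155383527515 0.008137843337499184 0.0022616706409739787 158 0.12420558882397692
plate [ 0.56082627 -0.35785977] [-0.98888439 -0.14868644] w -0.027970024500880934 0.027876326109366977 n -0.005924284813601419 0.0027446579686656466 0.0016900602389470596 228 0.12434553242039481
block ((546.0261840820312, 320.033935546875), (52.70112228393555, 40.3220100402832), 58.297428131103516) 227 0.07968609439541097 0.09572015945848711
big ((719.2180786132812, 402.2727355957031), (48.234683990478516, 55.4560432434082), 24.766281127929688) 435 0.09165407606572273 0.09761978240909042
knob [0.52831359 0.29259961 0.09536638] [0.53305875 0.30244885 0.10347692] [0.52253889 0.28702893 0.07763314]
[... 1440 characters left out ...]
 20.094966888427734) 263 0.08913573366284122 0.09704524373497037
knob [0.52660685 0.28874198 0.09009929] [0.53566287 0.29856406 0.10366344] [0.51934684 0.28183367 0.07644532] 53
anvil ((546.6348266601562, 231.977294921875), (13.024232864379883, 58.99784851074219), 54.362335205078125) 60 0.0559453549461742
anvil ((514.4451904296875, 180.95521545410156), (12.587196350097656, 60.97264099121094), 54.82695007324219) 60 0.056163757394057656
anvil ((480.7209777832031, 131.3448944091797), (10.550407409667969, 62.028194427490234), 57.33283996582031) 65 0.055497124107113494
bar ((474.1352233886719, 209.227294921875), (234.53538513183594, 16.05367088317871), 56.436683654785156) 259 0.056752964807039175
```

```bash
cat >> h.py <<'E'
def rect(x0,x1,y0,y1,z): return [(x0,y0,z),(x1,y0,z),(x1,y1,z),(x0,y1,z)]
def draw(img,cam,P,col,f,o):
    q=((proj(cam,P)-o+.5)*f-.5); cv2.polylines(img,[np.round(q).astype(int)],True,col,1)
E
python3 - <<'E'
from h import *
for cam in("top","side"):
    d=np.load(f"pics/{cam}0_d.npy");P=cloud(cam,d)
    q=P.reshape(-1,3)
    q=q[(q[:,2]>.034)&(q[:,2]<.047)]
    a=np.radians(8.8);ex=np.array([np.cos(a),np.sin(a)]);ey=np.array([-np.sin(a),np.cos(a)])
    c=np.array([.548,-.297])
    lx=(q[:,:2]-c)@ex;ly=(q[:,:2]-c)@ey;m=(abs(lx)<.06)&(abs(ly)<.115)
    r=cv2.minAreaRect((q[m][:,:2]*1000).astype(np.float32));print(cam,r)
PR={"top":(.5107,.1772,-33),"side":(.5099,.1742,-33)}
RK={"top":(.5500,-.2915,8.8),"side":(.5485,-.2965,8.8)}
for cam,wins in(("top",((118,195,135,105),(320,205,100,60))),("side",((180,110,100,105),(245,240,100,125)))):
    img=cv2.imread(f"pics/{cam}0.png")
    for k,(x,y,w,h) in enumerate(wins):
        f=5; im=cv2.resize(img[y:y+h,x:x+w],None,fx=f,fy=f,interpolation=cv2.INTER_CUBIC);o=np.array([x,y])
        if k==0:
            for ny in(-.06,0,.06):
                draw(im,cam,pose(*PR[cam],rect(-.031,.031,ny-.00425,ny+.00425,.01)),(0,255,255),f,o)
                draw(im,cam,pose(*PR[cam],rect(-.031,.031,ny+.00425,ny+.0123,.06)),(0,0,255),f,o)
                draw(im,cam,pose(*PR[cam],rect(-.031,.031,ny-.0043,ny-.0123,.04)),(255,0,255),f,o)
        else:
            draw(im,cam,pose(*RK[cam],rect(-.043,.043,-.1,.1,.04)),(0,0,255),f,o)
            for ny in(-.066,-.022,.022,.066):draw(im,cam,pose(*RK[cam],rect(-.031,.031,ny-.00425,ny+.00425,.01)),(255,0,255),f,o)
            for ny in(-.066,.066):draw(im,cam,pose(*RK[cam],rect(-.028,.028,ny-.003,ny+.003,.12)),(0,255,255),f,o)
        cv2.imwrite(f"pics/ov_{cam}{k}.png",im)
E
```

```text
top ((550.7479248046875, -294.6806335449219), (86.09120178222656, 199.75633239746094), 9.044641494750977)
side ((549.8767700195312, -296.43463134765625), (87.99681854248047, 202.9584197998047), 8.880193710327148)
```

View pics/ov_top0.png

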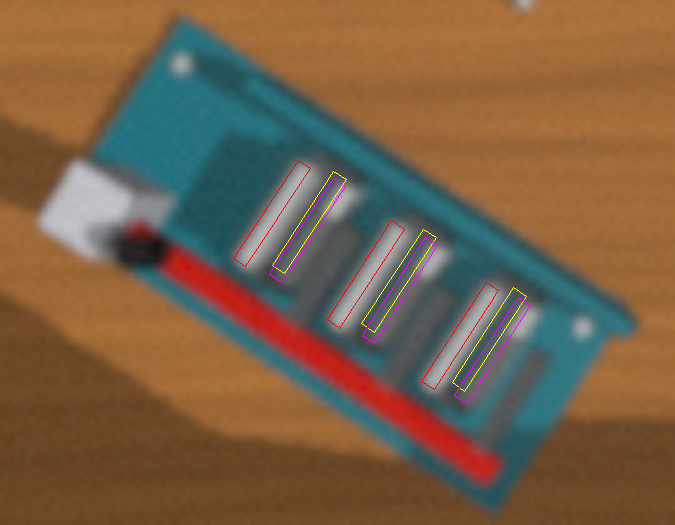

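View pics/ov_top1.png

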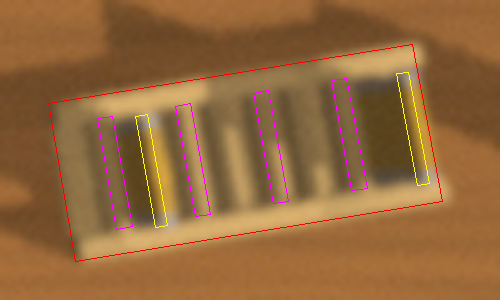

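View pics/ov_side0.png

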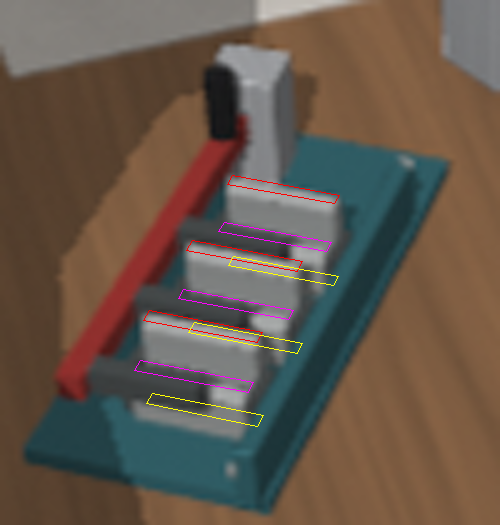

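View pics/ov_side1.png

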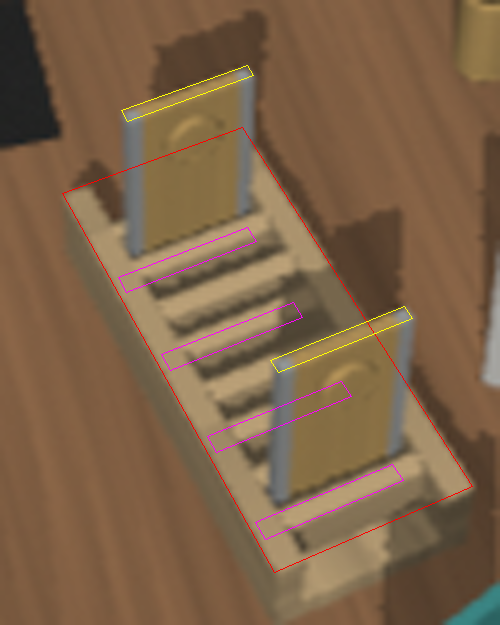

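Side camera and top camera agree within about 3 mm. I take press ≈ (0.510, 0.1755, −33°), rack ≈ (0.550, −0.2955, 9°) and mat ≈ (0.4635, −0.0945). The side crop (c_f) shows the chosen block at (247,190), shorter than the big one at (438,95). First I move towards the block.

```bash
cat >> h.py <<'E'
from scipy.spatial.transform import Rotation as Ro
PRESS=(.5102,.1755,-33.); RACK=(.5502,-.2955,9.0); MAT=(.4635,-.0945)
def plan(x,y,z,phi,ref=None):
    s=env.observe(); R=s["tool_rot"];p=s["position"]
    a=np.radians(phi);Rt=np.array([[-np.sin(a),np.cos(a),0],[np.cos(a),np.sin(a),0],[0,0,-1]])
    sh=R.T@(np.array([x,y,z])-p)/.3; rv=Ro.from_matrix(R.T@Rt).as_rotvec(degrees=True)/45
    ph=np.degrees(np.arctan2(R[1,1],R[0,1]))
    print("t %.1f pos %s phi %.2f w %.4f f %s q1 %.0f q6 %.0f"%(s["time_s"],np.round(p,4),ph,s["grip_width"],np.round(s["ft_force"],1),s["q"][0],s["q"][5]))
    print("shift",np.round(sh,3).tolist(),"turn",np.round(rv,3).tolist())
def loc(fr,x,y): return pose(*fr,[(x,y,0)])[0][:2]
E
python3 - <<'E'
from h import *
print(loc(PRESS,-.05,.147),loc(PRESS,-.05,.106))
plan(.40,-.18,.248,-60)
E
```

```text
[0.54832841 0.32601653] [0.52599821 0.29163103]
t 1.7 pos [ 0.1418 -0.5314  0.2483] phi -75.06 w 0.0855 f [ 1.2  0.6 -0.5] q1 -87 q6 -12
shift [1.134, -0.91, 0.001] turn [0.0, 0.0, -0.335]
```

{"name": "step_arm", "arguments": {
  "steps": [1,0.85,-0.68,0,0,0,-0.33,1,0.85,-0.68,0,0,0,-0.33,1,0.85,-0.68,0,0,0,-0.33,1,0.85,-0.68,0,0,0,-0.33,1,0.85,-0.68,0,0,0,-0.33,1,0.85,-0.68,0,0,0,-0.33,1,0.85,-0.68,0,0,0,-0.33,1,0.85,-0.68,0,0,0,-0.33],
  "grip_force": 50
}}

```text
time_s: 2.5
position: [0.3368, -0.266, 0.2486]
tool_rot: [[0.866, 0.501, 0.001], [0.501, -0.866, 0.0], [0.001, 0.0, -1.0]]
ft_force: [-0.6, -0.8, 0.3]
grip_width: 0.0854
```

Run:
```python
from h import *
plan(.46,.03,.2,-40)
```

```text
t 2.5 pos [ 0.3368 -0.266   0.2486] phi -59.97 w 0.0854 f [-0.6 -0.8  0.3] q1 -54 q6 6
shift [0.849, -0.649, 0.162] turn [0.0, -0.001, -0.444]
```

{"name": "step_arm", "arguments": {
  "steps": [1,0.85,-0.65,0.16,0,0,-0.444,1,0.85,-0.65,0.16,0,0,-0.444,1,0.85,-0.65,0.16,0,0,-0.444,1,0.85,-0.65,0.16,0,0,-0.444,1,0.85,-0.65,0.16,0,0,-0.444,1,0.85,-0.65,0.16,0,0,-0.444,1,0.85,-0.65,0.16,0,0,-0.444,1,0.85,-0.65,0.16,0,0,-0.444]
}}

```text
time_s: 3.3
position: [0.4606, 0.0291, 0.1997]
tool_rot: [[0.643, 0.766, -0.001], [0.766, -0.643, 0.0], [-0.0, -0.001, -1.0]]
ft_force: [0.6, 0.4, 0.9]
grip_width: 0.0855
```

Run:
```python
from h import *
plan(.5483,.326,.14,-33)
```

```text
t 3.3 pos [0.4606 0.0291 0.1997] phi -40.03 w 0.0855 f [0.6 0.4 0.9] q1 -11 q6 29
shift [0.946, -0.413, 0.199] turn [-0.001, 0.0, -0.156]
```

{"name": "step_arm", "arguments": {
  "steps": [1,0.946,-0.413,0.2,0,0,-0.156,1,0.946,-0.413,0.2,0,0,-0.156,1,0.946,-0.413,0.2,0,0,-0.156,1,0.946,-0.413,0.2,0,0,-0.156,1,0.946,-0.413,0.2,0,0,-0.156,1,0.946,-0.413,0.2,0,0,-0.156,1,0.946,-0.413,0.2,0,0,-0.156,1,0.946,-0.413,0.2,0,0,-0.156]
}}

```text
time_s: 4.1
position: [0.5494, 0.3244, 0.1392]
tool_rot: [[0.547, 0.837, -0.001], [0.837, -0.547, -0.001], [-0.001, -0.0, -1.0]]
ft_force: [-1.0, -1.4, -0.4]
grip_width: 0.0852
```

```bash
cat >> h.py <<'E'
def snap(cam,win,f,name):
    p,d=imaging.get_image(cam); x,y,w,h=win
    cv2.imwrite(f"pics/{name}.png",cv2.resize(p[y:y+h,x:x+w],None,fx=f,fy=f,interpolation=cv2.INTER_CUBIC)); return p,d
E
python3 - <<'E'
from h import *
snap("side",(150,60,170,140),4,"s1"); snap("top",(80,150,180,140),4,"t1")
plan(.5483,.326,.06,-33)
E
```

```text
t 4.2 pos [0.5492 0.3225 0.1403] phi -33.27 w 0.0854 f [-0.5 -0.7  0. ] q1 20 q6 53
shift [0.008, -0.009, 0.268] turn [0.0, 0.001, -0.006]
```

View pics/s1.png

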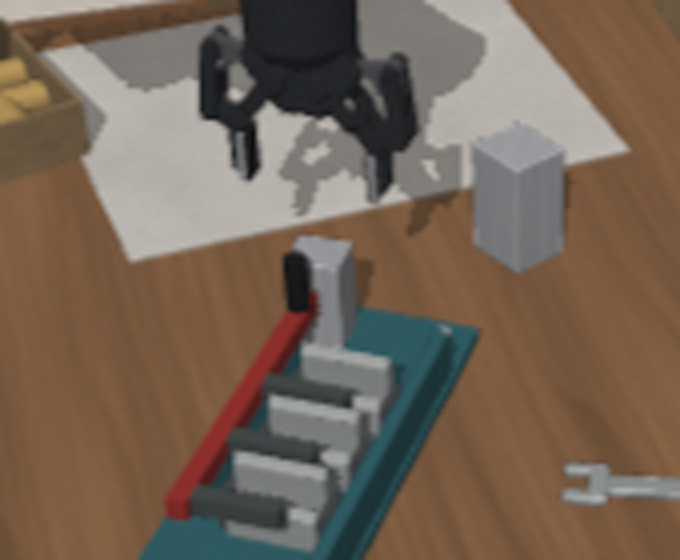

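View pics/t1.png

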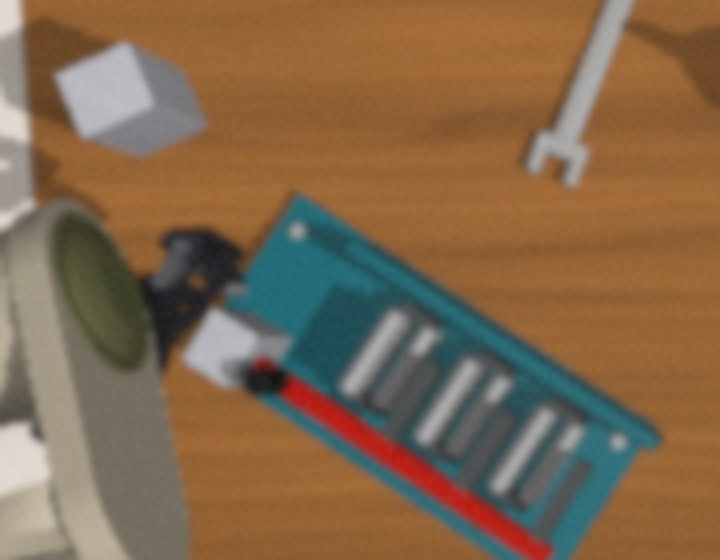

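{"name": "step_arm", "arguments": {
  "steps": [1,0,0,0,0,0,0,1,0,0,0,0,0,0]
}}

```text
time_s: 4.4
position: [0.549, 0.3227, 0.141]
tool_rot: [[0.549, 0.836, 0.001], [0.836, -0.549, 0.0], [0.0, 0.001, -1.0]]
ft_force: [-0.9, 0.4, -0.4]
grip_width: 0.0857
```

Run:
```python
from h import *
plan(.5483,.326,.06,-33)
plan(.5483,.326,.06,-33)
print(proj("side",[(.549,.3225,.123),(.5483,.326,.08)]))
```

```text
t 4.4 pos [0.549  0.3227 0.141 ] phi -33.31 w 0.0857 f [-0.9  0.4 -0.4] q1 20 q6 53
shift [0.008, -0.008, 0.27] turn [0.001, -0.001, -0.007]
t 4.4 pos [0.549  0.3227 0.141 ] phi -33.31 w 0.0857 f [-0.9  0.4 -0.4] q1 20 q6 53
shift [0.008, -0.008, 0.27] turn [0.001, -0.001, -0.007]
[[227.99882685 109.63729958]
 [228.56778426 122.08196966]]
```

{"name": "step_arm", "arguments": {
  "steps": [1,0.008,-0.008,0.13,0,0,0,1,0.008,-0.008,0.26,0,0,0,1,0.008,-0.008,0.26,0,0,0,0,0.008,-0.008,0.26,0,0,0,0,0.008,-0.008,0.26,0,0,0,0,0.008,-0.008,0.26,0,0,0,0,0.008,-0.008,0.26,0,0,0,0,0.008,-0.008,0.26,0,0,0]
}}

```text
time_s: 5.2
position: [0.5488, 0.3276, 0.0645]
tool_rot: [[0.548, 0.837, 0.003], [0.837, -0.548, 0.001], [0.003, 0.002, -1.0]]
ft_force: [-0.2, -1.0, 6.8]
grip_width: 0.0395
```

Run:
```python
from h import *
plan(.5483,.326,.16,-33)
snap("side",(150,60,170,140),4,"s2")
```

```text
t 5.2 pos [0.5488 0.3276 0.0645] phi -33.21 w 0.0395 f [-0.2 -1.   6.8] q1 20 q6 53
shift [-0.005, 0.002, -0.318] turn [0.003, -0.003, -0.005]
```

View pics/s2.png

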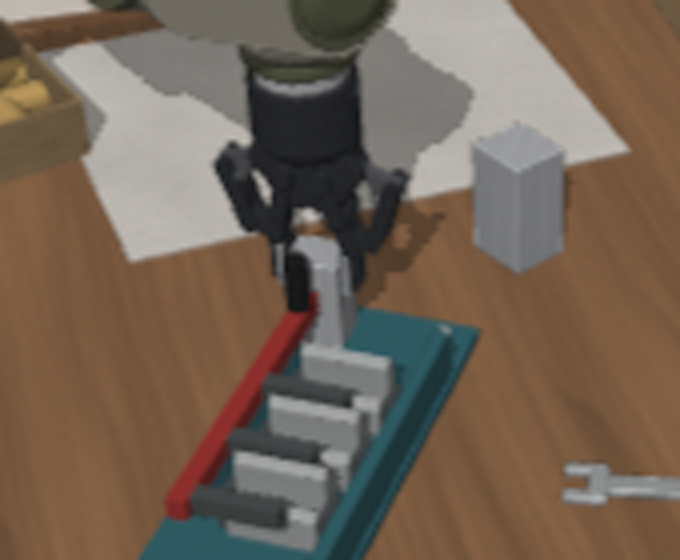

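{"name": "step_arm", "arguments": {
  "steps": [0,0,0,-0.15,0,0,0,0,0,0,-0.3,0,0,0,0,0,0,-0.4,0,0,0,0,-0.5,0.2,-0.4,0,0,0,0,-0.9,0.35,-0.4,0,0,0,0,-0.9,0.35,-0.4,0,0,0,0,-0.9,0.35,-0.4,0,0,0,0,-0.9,0.35,-0.4,0,0,0,0,-0.9,0.35,-0.4,0,0,0,0,-0.9,0.35,-0.4,0,0,0]
}}

```text
time_s: 6.25
position: [0.4872, 0.0403, 0.1831]
tool_rot: [[0.552, 0.834, 0.001], [0.834, -0.552, -0.001], [-0.001, 0.001, -1.0]]
ft_force: [0.2, 0.1, -3.1]
grip_width: 0.0393
```

Run:
```python
from h import *
plan(.4635,-.0945,.15,-33)
```

```text
t 6.2 pos [0.4872 0.0403 0.1831] phi -33.49 w 0.0393 f [ 0.2  0.1 -3.1] q1 -9 q6 24
shift [-0.418, 0.182, 0.111] turn [0.001, 0.001, -0.011]
```

{"name": "step_arm", "arguments": {
  "steps": [0,-0.418,0.182,0.11,0,0,0,0,-0.418,0.182,0.11,0,0,0,0,-0.418,0.182,0.11,0,0,0,0,-0.418,0.182,0.25,0,0,0,0,-0.418,0.182,0.35,0,0,0,0,-0.418,0.182,0.4,0,0,0,0,-0.418,0.182,0.405,0,0,0]
}}

```text
time_s: 6.95
position: [0.4645, -0.0903, 0.0597]
tool_rot: [[0.548, 0.837, -0.003], [0.837, -0.548, 0.001], [-0.0, -0.003, -1.0]]
ft_force: [-0.3, -0.7, -2.1]
grip_width: 0.039
```

Run:
```python
from h import *
plan(.4635,-.0945,.0585,-33)
snap("side",(180,170,160,130),4,"s3")
```

```text
t 7.0 pos [ 0.4645 -0.0903  0.0597] phi -33.20 w 0.0390 f [-0.3 -0.7 -2.1] q1 -25 q6 8
shift [-0.014, 0.005, 0.004] turn [-0.004, 0.0, -0.004]
```

View pics/s3.png

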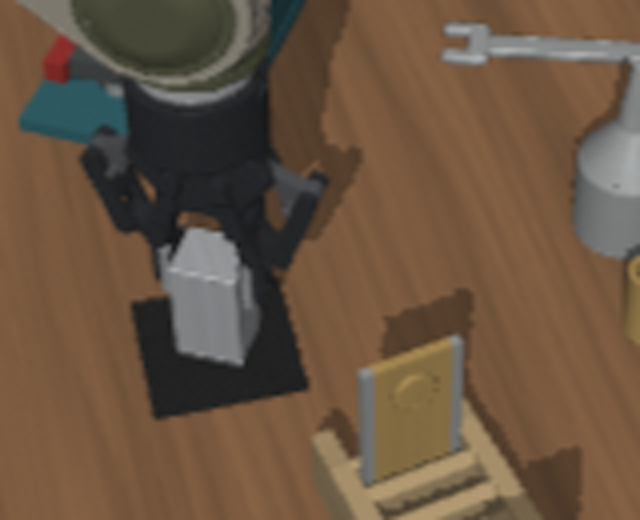

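{"name": "step_arm", "arguments": {
  "steps": [0,-0.01,0.004,0.008,0,0,0,0,-0.01,0.004,0.01,0,0,0,1,-0.01,0.004,0.01,0,0,0,1,-0.01,0.004,0.01,0,0,0,1,-0.01,0.004,0.01,0,0,0,1,-0.01,0.004,-0.14,0,0,0,1,-0.01,0.004,-0.28,0,0,0,1,-0.01,0.004,-0.4,0,0,0,1,-0.01,0.004,-0.4,0,0,0]
}}

```text
time_s: 7.9
position: [0.466, -0.0947, 0.1853]
tool_rot: [[0.547, 0.837, 0.009], [0.837, -0.547, -0.004], [0.001, 0.009, -1.0]]
ft_force: [-0.4, 0.2, -1.0]
grip_width: 0.0854
```

Run:
```python
from h import *
print(loc(RACK,0,.066),loc(RACK,0,-.066))
plan(*loc(RACK,0,.066),.18,9)
```

```text
[ 0.53987533 -0.23031257] [ 0.56052467 -0.36068743]
t 7.9 pos [ 0.466  -0.0947  0.1853] phi -33.19 w 0.0854 f [-0.4  0.2 -1. ] q1 -26 q6 7
shift [-0.244, 0.453, 0.022] turn [0.012, 0.003, -0.938]
```

{"name": "step_arm", "arguments": {
  "steps": [1,-0.244,0.453,0,0.01,0,-0.938,1,-0.244,0.453,0,0.01,0,-0.938,1,-0.244,0.453,0,0.01,0,-0.938,1,-0.244,0.453,0,0.01,0,-0.938,1,-0.244,0.453,0,0.01,0,-0.938,1,-0.244,0.453,0,0.01,0,-0.938,1,-0.244,0.453,0,0.01,0,-0.938,1,-0.244,0.453,0,0.01,0,-0.938]
}}

```text
time_s: 8.7
position: [0.5378, -0.2293, 0.1807]
tool_rot: [[-0.154, 0.988, -0.008], [0.988, 0.154, 0.002], [0.003, -0.007, -1.0]]
ft_force: [0.2, -0.8, 0.0]
grip_width: 0.0857
```

Run:
```python
from h import *
plan(*loc(RACK,0,.066),.09,9)
snap("side",(200,160,170,150),4,"s4")
snap("top",(260,160,170,120),4,"t4")
```

```text
t 8.7 pos [ 0.5378 -0.2293  0.1807] phi 8.87 w 0.0857 f [ 0.2 -0.8  0. ] q1 -35 q6 -43
shift [-0.005, 0.008, 0.302] turn [-0.009, -0.004, -0.003]
```

View pics/s4.png

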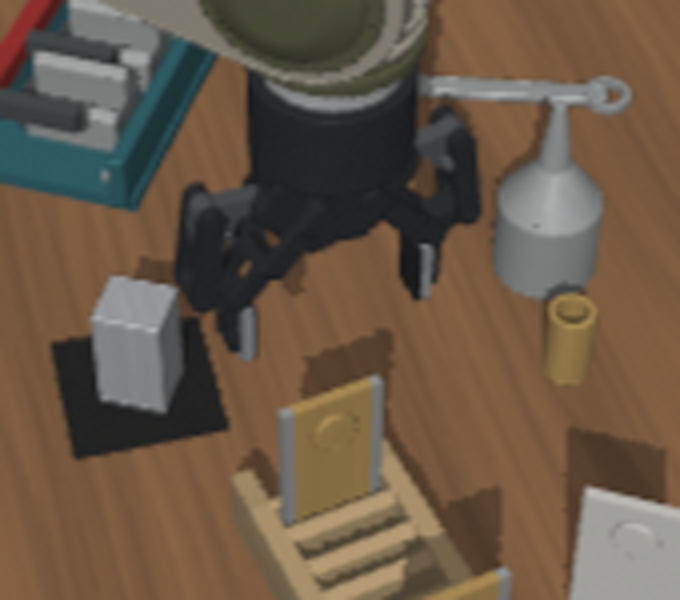

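View pics/t4.png

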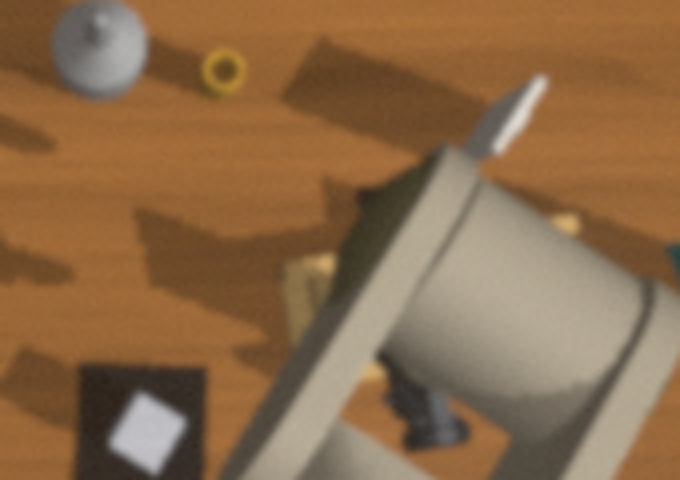

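Run:
```python
from h import *
print(proj("side",[(.5399,-.2303,.12),(.5378,-.2293,.18-.017+.013)]))
print(proj("side",[(.5605,-.3607,.12)]),proj("top",[(.5399,-.2303,.12),(.5605,-.3607,.12)]))
```

```text
[[282.6927339  257.57852761]
 [281.60178323 238.50806251]]
[[313.70185805 306.63506822]] [[351.39450139 238.68882304]
 [403.6499081  230.00384736]]
```

{"name": "step_arm", "arguments": {
  "steps": [1,-0.005,0.008,0.1,-0.01,0,0,1,-0.005,0.008,0.25,-0.01,0,0,1,-0.005,0.008,0.32,-0.01,0,0,1,-0.005,0.008,0.32,-0.01,0,0,0,-0.005,0.008,0.32,-0.01,0,0,0,-0.005,0.008,0.32,-0.01,0,0,0,-0.005,0.008,0.32,-0.01,0,0,0,-0.005,0.008,0.32,-0.01,0,0],
  "grip_force": 60
}}

```text
time_s: 9.6
position: [0.5405, -0.2311, 0.0868]
tool_rot: [[-0.156, 0.988, 0.003], [0.988, 0.156, 0.001], [0.0, 0.003, -1.0]]
ft_force: [-2.4, 1.2, 7.2]
grip_width: 0.0554
```

Run:
```python
from h import *
plan(*loc(RACK,0,.066),.18,9)
snap("side",(200,160,170,150),4,"s5")
```

```text
t 9.6 pos [ 0.5405 -0.2311  0.0868] phi 8.99 w 0.0554 f [-2.4  1.2  7.2] q1 -35 q6 -44
shift [0.003, -0.001, -0.311] turn [0.004, -0.0, -0.0]
```

View pics/s5.png

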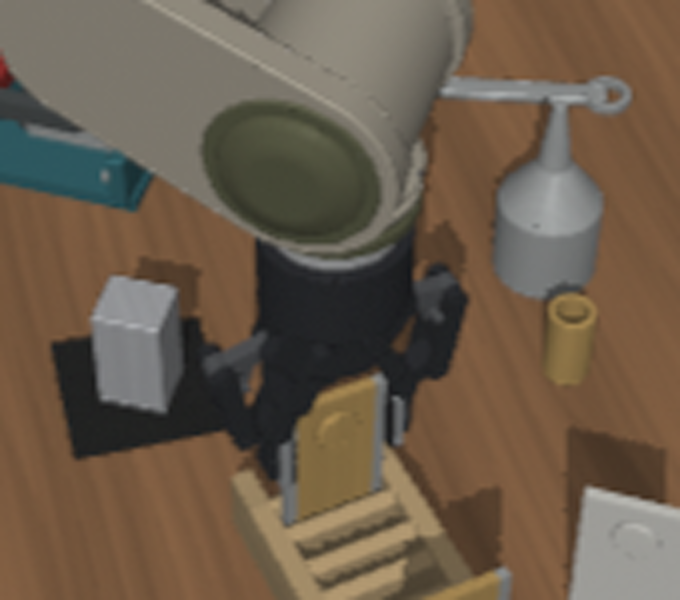

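{"name": "step_arm", "arguments": {
  "steps": [0,0.003,0,-0.06,0,0,0,0,0.003,0,-0.16,0,0,0,0,0.003,0,-0.3,0,0,0,0,0.003,0,-0.45,0,0,0,0,0.003,0,-0.45,0,0,0]
}}

```text
time_s: 10.15
position: [0.5414, -0.2311, 0.2267]
tool_rot: [[-0.157, 0.988, 0.011], [0.988, 0.157, -0.004], [-0.006, 0.01, -1.0]]
ft_force: [0.8, -0.8, -3.0]
grip_width: 0.0549
```

Run:
```python
from h import *
print(loc(PRESS,0,-.06),loc(PRESS,0,0))
plan(.49,.0,.22,-33)
plan(*loc(PRESS,0,-.06),.22,-33)
snap("side",(200,100,180,150),4,"s6")
```

```text
[0.47752166 0.12517977] [0.5102 0.1755]
t 10.2 pos [ 0.5414 -0.2311  0.2267] phi 9.01 w 0.0549 f [ 0.8 -0.8 -3. ] q1 -35 q6 -44
shift [0.788, -0.049, 0.017] turn [0.015, 0.003, 0.933]
t 10.2 pos [ 0.5414 -0.2311  0.2267] phi 9.01 w 0.0549 f [ 0.8 -0.8 -3. ] q1 -35 q6 -44
shift [1.206, -0.024, 0.015] turn [0.015, 0.003, 0.933]
```

View pics/s6.png

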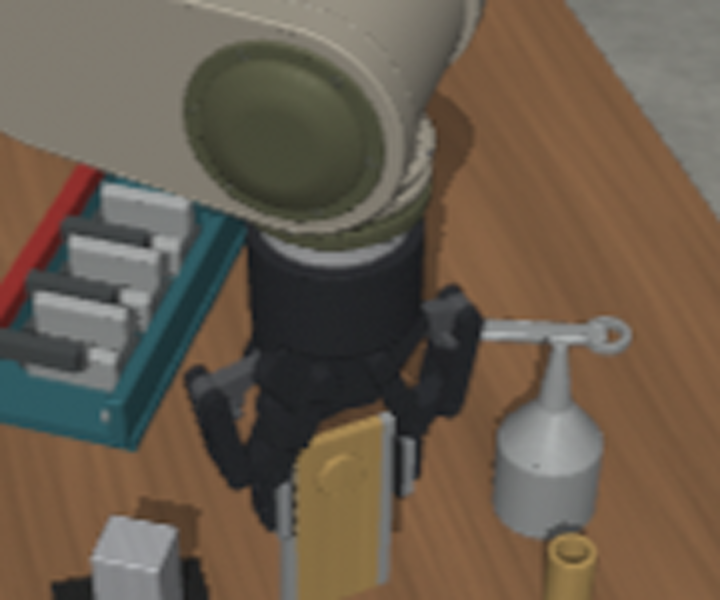

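{"name": "step_arm", "arguments": {
  "steps": [0,0.79,-0.05,0,0,0,0.933,0,0.79,-0.05,0,0,0,0.933,0,0.79,-0.05,0,0,0,0.933,0,0.79,-0.05,0,0,0,0.933,0,0.79,-0.05,0,0,0,0.933,0,0.79,-0.05,0,0,0,0.933,0,0.79,-0.05,0,0,0,0.933,0,0.79,-0.05,0,0,0,0.933]
}}

```text
time_s: 11.0
position: [0.4878, 0.001, 0.2198]
tool_rot: [[0.544, 0.839, -0.001], [0.839, -0.544, 0.003], [0.002, -0.002, -1.0]]
ft_force: [0.7, -0.3, -3.6]
grip_width: 0.055
```

Run:
```python
from h import *
plan(*loc(PRESS,0,-.06),.19,-33)
```

```text
t 11.0 pos [0.4878 0.001  0.2198] phi -32.95 w 0.0550 f [ 0.7 -0.3 -3.6] q1 -14 q6 19
shift [0.329, -0.254, 0.101] turn [-0.003, -0.003, 0.001]
```

{"name": "step_arm", "arguments": {
  "steps": [0,0.15,-0.12,0,0,0,0,0,0.329,-0.254,0.05,0,0,0,0,0.329,-0.254,0.1,0,0,0,0,0.329,-0.254,0.1,0,0,0,0,0.329,-0.254,0.1,0,0,0,0,0.329,-0.254,0.1,0,0,0]
}}

```text
time_s: 11.6
position: [0.4783, 0.1247, 0.1911]
tool_rot: [[0.546, 0.838, 0.001], [0.838, -0.546, 0.003], [0.003, -0.0, -1.0]]
ft_force: [-0.8, 0.7, -3.5]
grip_width: 0.055
```

Run:
```python
from h import *
plan(*loc(PRESS,0,-.06),.087,-33)
p,d=snap("side",(160,90,130,140),4,"s7")
p,d=snap("top",(120,180,150,130),4,"t7")
plan(*loc(PRESS,0,-.06),.087,-33)
```

```text
t 11.6 pos [0.4783 0.1247 0.1911] phi -33.07 w 0.0550 f [-0.8  0.7 -3.5] q1 1 q6 34
shift [-0.001, -0.003, 0.347] turn [-0.001, -0.003, -0.001]
t 11.7 pos [0.4782 0.1248 0.1912] phi -33.08 w 0.0550 f [-0.4  0.4 -3.6] q1 1 q6 34
shift [-0.001, -0.002, 0.347] turn [-0.001, -0.004, -0.002]
```

View pics/s7.png

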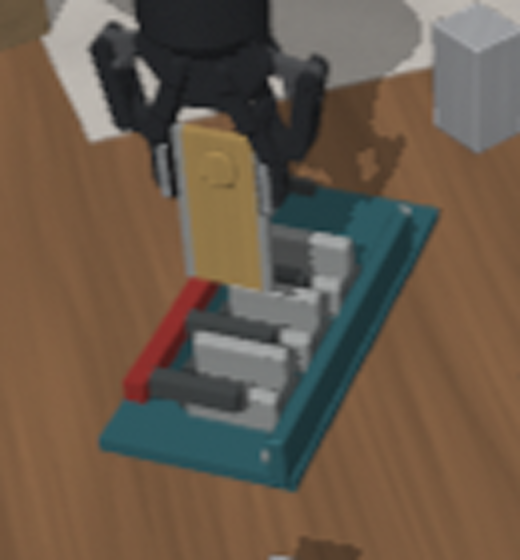

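View pics/t7.png

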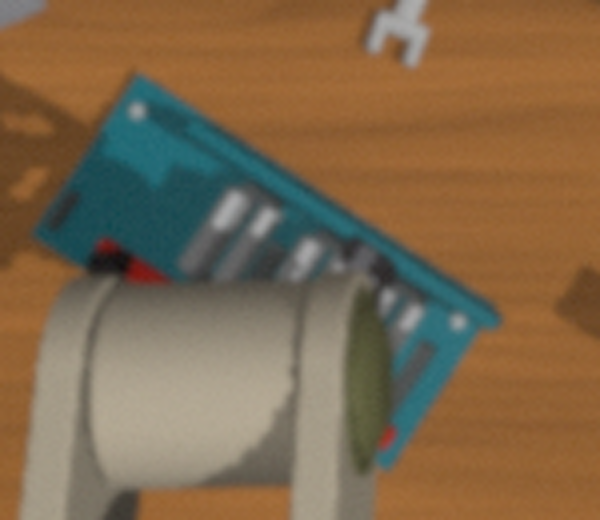

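Run:
```python
from h import *
fr=(.4782,.1248,-33)
print(proj("side",pose(*fr,[(-.028,-.003,.1143),(.028,-.003,.1143),(-.028,-.003,.2243),(.028,-.003,.2243)])))
# measured plate plane
p,d=imaging.get_image("side");P=cloud("side",d)
m=np.zeros((420,560),bool);m[128:158,209:224]=1
q=P[m];q=q[np.isfinite(q[:,0])]
l=(q[:,:2]-[.4782,.1248]); a=np.radians(-33); print("local x,y med",np.median(l@[np.cos(a),np.sin(a)]),np.median(l@[-np.sin(a),np.cos(a)]),len(q))
```

```text
[[206.35520094 158.4043427 ]
 [227.57569966 162.43645155]
 [201.63275756 121.11804027]
 [224.17779464 125.06110469]]
local x,y med 0.0029897916779422365 -0.0023729927965043546 448
```

{"name": "step_arm", "arguments": {
  "steps": [0,-0.004,-0.003,0.12,0,0,0,0,-0.004,-0.003,0.2,0,0,0,0,-0.004,-0.003,0.23,0,0,0,0,-0.004,-0.003,0.26,0,0,0,0,-0.004,-0.003,0.28,0,0,0,0,-0.004,-0.003,0.28,0,0,0]
}}

```text
time_s: 12.35
position: [0.4764, 0.1256, 0.1068]
tool_rot: [[0.544, 0.839, 0.0], [0.839, -0.544, 0.003], [0.003, -0.001, -1.0]]
ft_force: [0.3, 0.5, -2.5]
grip_width: 0.055
```

Run:
```python
from h import *
plan(*loc(PRESS,0,-.06),.087,-33)
p,d=snap("side",(160,90,130,140),4,"s8")
```

```text
t 12.3 pos [0.4764 0.1256 0.1068] phi -32.99 w 0.0550 f [ 0.3  0.5 -2.5] q1 1 q6 34
shift [0.001, 0.004, 0.066] turn [-0.002, -0.003, 0.0]
```

View pics/s8.png

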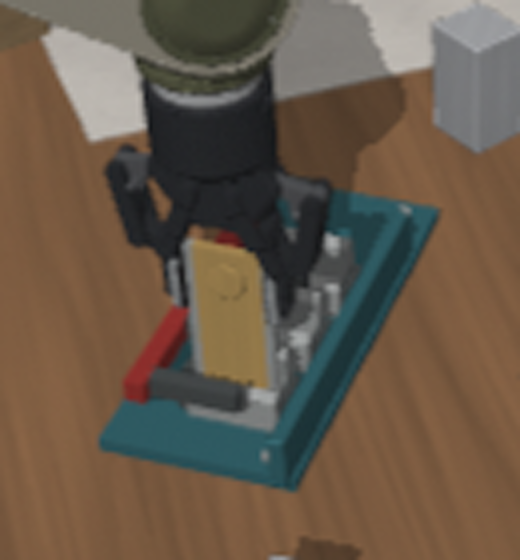

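{"name": "step_arm", "arguments": {
  "steps": [0,0,0,0.03,0,0,0,0,0,0,0.055,0,0,0,0,0,0,0.066,0,0,0,0,0,0,0.068,0,0,0]
}}

```text
time_s: 12.8
position: [0.4761, 0.126, 0.0869]
tool_rot: [[0.544, 0.839, 0.0], [0.839, -0.544, 0.003], [0.003, -0.002, -1.0]]
ft_force: [-4.4, 1.2, 12.3]
grip_width: 0.0552
```

Run:
```python
from h import *
plan(*loc(PRESS,0,-.06),.087,-33)
```

```text
t 12.8 pos [0.4761 0.126  0.0869] phi -32.98 w 0.0552 f [-4.4  1.2 12.3] q1 1 q6 34
shift [0.0, 0.006, -0.0] turn [-0.002, -0.003, 0.001]
```

{"name": "step_arm", "arguments": {
  "steps": [1,0,0,0,0,0,0,1,0,0,0,0,0,0,1,0,0,0,0,0,0,1,0,0,-0.15,0,0,0,1,0,0,-0.3,0,0,0,1,0,0,-0.42,0,0,0,1,0,0,-0.42,0,0,0]
}}

```text
time_s: 13.5
position: [0.478, 0.1255, 0.2169]
tool_rot: [[0.544, 0.839, 0.01], [0.839, -0.544, 0.003], [0.008, 0.007, -1.0]]
ft_force: [0.2, 0.4, -0.9]
grip_width: 0.0853
```

Run:
```python
from h import *
plan(.52,-.12,.2,9)
p,d=snap("side",(160,90,130,140),4,"s9")
```

```text
t 13.5 pos [0.478  0.1255 0.2169] phi -32.97 w 0.0853 f [ 0.2  0.4 -0.9] q1 1 q6 34
shift [-0.611, 0.563, 0.055] turn [0.012, -0.006, -0.933]
```

View pics/s9.png

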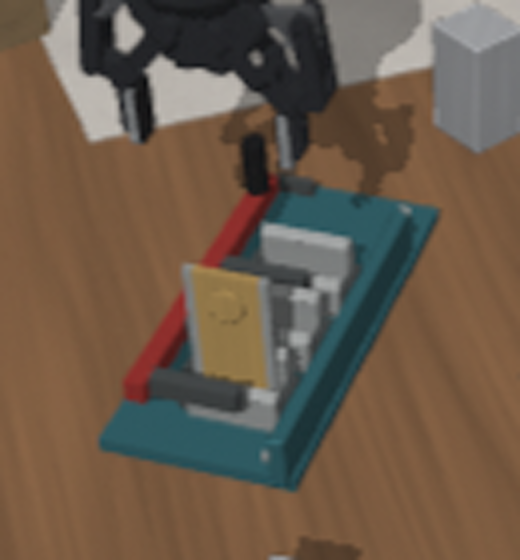

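{"name": "step_arm", "arguments": {
  "steps": [1,-0.611,0.563,0.05,0,0,-0.933,1,-0.611,0.563,0.05,0,0,-0.933,1,-0.611,0.563,0.05,0,0,-0.933,1,-0.611,0.563,0.05,0,0,-0.933,1,-0.611,0.563,0.05,0,0,-0.933,1,-0.611,0.563,0.05,0,0,-0.933,1,-0.611,0.563,0.05,0,0,-0.933,1,-0.611,0.563,0.05,0,0,-0.933]
}}

```text
time_s: 14.35
position: [0.5176, -0.1202, 0.1954]
tool_rot: [[-0.155, 0.988, -0.002], [0.988, 0.155, 0.004], [0.004, -0.001, -1.0]]
ft_force: [0.0, -0.5, 0.5]
grip_width: 0.0856
```

Run:
```python
from h import *
plan(*loc(RACK,0,-.066),.18,9)
```

```text
t 14.3 pos [ 0.5176 -0.1202  0.1954] phi 8.89 w 0.0856 f [ 0.  -0.5  0.5] q1 -26 q6 -35
shift [-0.814, 0.018, 0.048] turn [-0.002, -0.006, -0.002]
```

{"name": "step_arm", "arguments": {
  "steps": [1,-0.814,0.018,0.04,0,0,0,1,-0.814,0.018,0.04,0,0,0,1,-0.814,0.018,0.04,0,0,0,1,-0.814,0.018,0.04,0,0,0,1,-0.814,0.018,0.04,0,0,0,1,-0.814,0.018,0.04,0,0,0,1,-0.814,0.018,0.04,0,0,0,1,-0.814,0.018,0.04,0,0,0]
}}

```text
time_s: 15.15
position: [0.5619, -0.3585, 0.184]
tool_rot: [[-0.158, 0.987, -0.0], [0.987, 0.158, 0.004], [0.004, 0.0, -1.0]]
ft_force: [0.1, -0.0, 0.5]
grip_width: 0.0857
```

Run:
```python
from h import *
plan(*loc(RACK,0,-.066),.085,9)
p,d=snap("side",(200,180,200,150),4,"s10")
```

```text
t 15.2 pos [ 0.5619 -0.3585  0.184 ] phi 9.09 w 0.0857 f [ 0.1 -0.   0.5] q1 -43 q6 -52
shift [-0.007, -0.006, 0.33] turn [0.001, -0.005, 0.002]
```

View pics/s10.png

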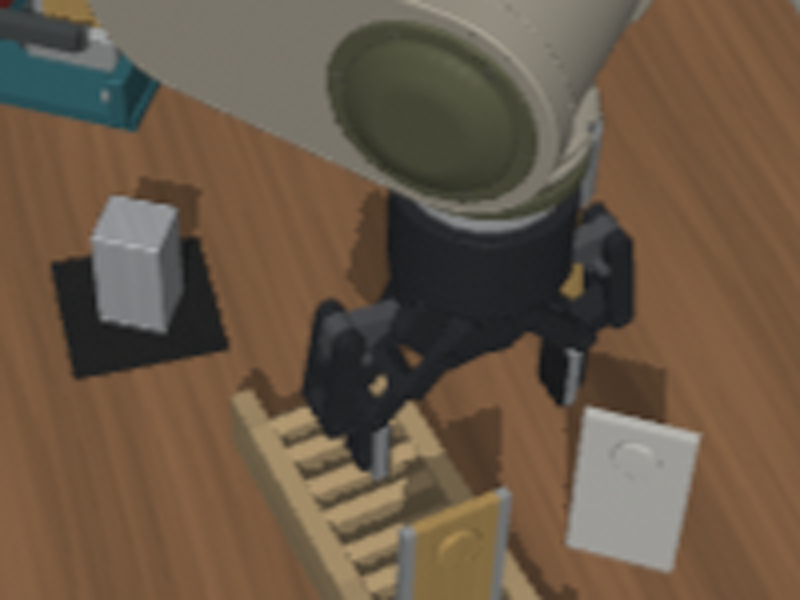

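{"name": "step_arm", "arguments": {
  "steps": [1,-0.007,-0.006,0.1,0,0,0,1,-0.007,-0.006,0.25,0,0,0,1,-0.007,-0.006,0.33,0,0,0,1,-0.007,-0.006,0.33,0,0,0,0,-0.007,-0.006,0.33,0,0,0,0,-0.007,-0.006,0.33,0,0,0,0,-0.007,-0.006,0.33,0,0,0,0,-0.007,-0.006,0.33,0,0,0]
}}

```text
time_s: 16.0
position: [0.561, -0.3631, 0.0876]
tool_rot: [[-0.157, 0.988, 0.004], [0.988, 0.157, 0.0], [-0.0, 0.003, -1.0]]
ft_force: [-1.1, 1.3, 7.1]
grip_width: 0.0552
```

Run:
```python
from h import *
plan(*loc(RACK,0,-.066),.22,9)
p,d=snap("side",(200,200,200,150),4,"s11")
```

```text
t 16.0 pos [ 0.561  -0.3631  0.0876] phi 9.01 w 0.0552 f [-1.1  1.3  7.1] q1 -43 q6 -52
shift [0.008, 0.001, -0.441] turn [0.004, 0.0, 0.0]
```

View pics/s11.png

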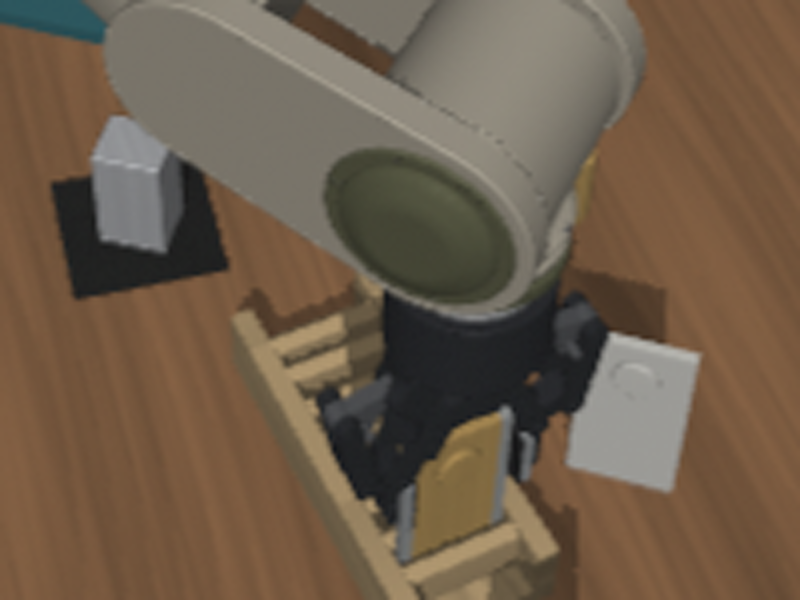

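{"name": "step_arm", "arguments": {
  "steps": [0,0,0,-0.06,0,0,0,0,0,0,-0.16,0,0,0,0,0,0,-0.3,0,0,0,0,0,0,-0.45,0,0,0,0,0.3,0,-0.45,0,0,0,0,0.6,0,-0.45,0,0,0.3,0,0.8,-0.08,-0.45,0,0,0.6,0,0.8,-0.08,-0.45,0,0,0.933,0,0.8,-0.08,-0.45,0,0,0.933,0,0.8,-0.08,-0.45,0,0,0.933]
}}

```text
time_s: 17.05
position: [0.497, -0.1252, 0.2218]
tool_rot: [[0.546, 0.838, 0.0], [0.838, -0.546, 0.004], [0.003, -0.002, -1.0]]
ft_force: [-0.0, -0.4, -3.4]
grip_width: 0.0548
```

Run:
```python
from h import *
plan(*loc(PRESS,0,-.0024),.22,-33)
plan(.48,.05,.22,-33)
```

```text
t 17.1 pos [ 0.497  -0.1252  0.2218] phi -33.09 w 0.0548 f [-0.  -0.4 -3.4] q1 -27 q6 6
shift [0.856, -0.51, 0.01] turn [-0.002, -0.004, -0.002]
t 17.1 pos [ 0.497  -0.1252  0.2218] phi -33.09 w 0.0548 f [-0.  -0.4 -3.4] q1 -27 q6 6
shift [0.458, -0.366, 0.008] turn [-0.002, -0.004, -0.002]
```

{"name": "step_arm", "arguments": {
  "steps": [0,0.856,-0.51,0,0,0,0,0,0.856,-0.51,0,0,0,0,0,0.856,-0.51,0,0,0,0,0,0.856,-0.51,0,0,0,0,0,0.856,-0.51,0,0,0,0,0,0.856,-0.51,0,0,0,0,0,0.856,-0.51,0,0,0,0,0,0.856,-0.51,0,0,0,0,0,0.856,-0.51,0.05,0,0,0,0,0.856,-0.51,0.1,0,0,0]
}}

```text
time_s: 18.05
position: [0.5106, 0.1678, 0.1918]
tool_rot: [[0.546, 0.838, 0.002], [0.838, -0.546, 0.003], [0.003, -0.0, -1.0]]
ft_force: [0.9, -0.1, -2.7]
grip_width: 0.0549
```

Run:
```python
from h import *
plan(*loc(PRESS,0,-.0030),.088,-33)
p,d=snap("side",(160,70,130,150),4,"s12")
fr=(*env.observe()["position"][:2],-33)
P=cloud("side",d)
b=proj("side",pose(*fr,[(-.015,0,.19),(.015,0,.13)]));print(b)
(x0,y0),(x1,y1)=b.astype(int);q=P[y0:y1,x0:x1].reshape(-1,3);l=(q[:,:2]-fr[:2]);a=np.radians(-33); print(np.median(l@[-np.sin(a),np.cos(a)]))
```

```text
t 18.1 pos [0.5106 0.1678 0.1918] phi -33.08 w 0.0549 f [ 0.9 -0.1 -2.7] q1 5 q6 39
shift [0.01, -0.015, 0.346] turn [-0.0, -0.004, -0.002]
[[218.09750689 121.45782832]
 [231.26572922 143.43278803]]
nan
```

View pics/s12.png

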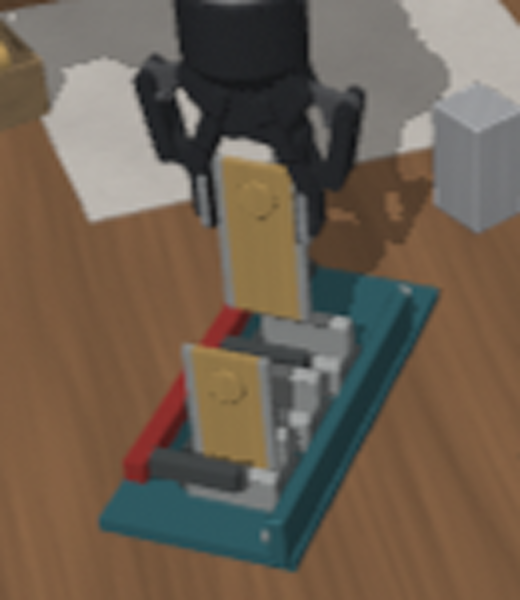

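{"name": "step_arm", "arguments": {
  "steps": [0,0.01,-0.015,0.05,0,0,0,0,0.01,-0.015,0.15,0,0,0,0,0.01,-0.015,0.2,0,0,0,0,0.01,-0.015,0.24,0,0,0,0,0.01,-0.015,0.27,0,0,0,0,0.01,-0.015,0.28,0,0,0,0,0.01,-0.015,0.28,0,0,0]
}}

```text
time_s: 18.8
position: [0.5085, 0.174, 0.1078]
tool_rot: [[0.545, 0.839, 0.001], [0.839, -0.545, 0.003], [0.003, -0.001, -1.0]]
ft_force: [0.6, 0.1, -3.6]
grip_width: 0.055
```

Run:
```python
from h import *
plan(*loc(PRESS,0,-.0030),.088,-33)
p,d=snap("side",(160,70,130,150),4,"s13")
```

```text
t 18.8 pos [0.5085 0.174  0.1078] phi -33.00 w 0.0550 f [ 0.6  0.1 -3.6] q1 6 q6 39
shift [-0.003, 0.002, 0.066] turn [-0.001, -0.003, -0.0]
```

View pics/s13.png

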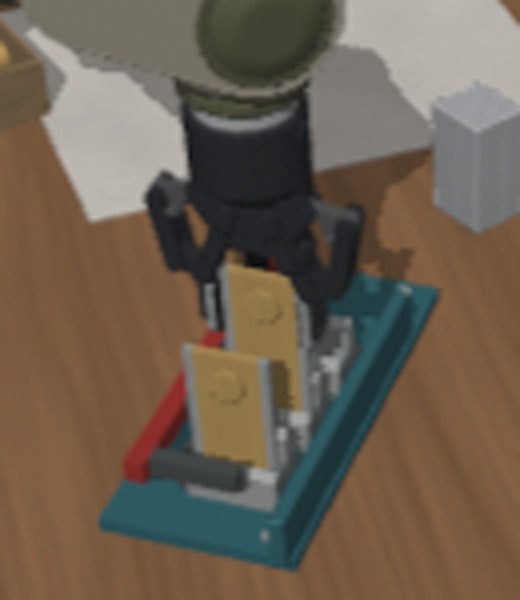

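In the slot with no side force. Seat and release.

{"name": "step_arm", "arguments": {
  "steps": [0,0,0,0.03,0,0,0,0,0,0,0.055,0,0,0,0,0,0,0.066,0,0,0,0,0,0,0.068,0,0,0,0,0,0,0.068,0,0,0]
}}

```text
time_s: 19.35
position: [0.508, 0.1745, 0.0877]
tool_rot: [[0.544, 0.839, 0.0], [0.839, -0.544, 0.003], [0.003, -0.002, -1.0]]
ft_force: [-3.5, 0.7, 6.2]
grip_width: 0.055
```

{"name": "step_arm", "arguments": {
  "steps": [1,0,0,0,0,0,0,1,0,0,0,0,0,0,1,0,0,0,0,0,0,1,0,0,-0.15,0,0,0,1,0,0,-0.3,0,0,0,1,0,0,-0.42,0,0,0,1,0,0,-0.42,0,0,0]
}}

```text
time_s: 20.05
position: [0.51, 0.1742, 0.218]
tool_rot: [[0.544, 0.839, 0.01], [0.839, -0.544, 0.004], [0.009, 0.006, -1.0]]
ft_force: [1.2, 0.7, -0.3]
grip_width: 0.0855
```

Run:
```python
from h import *
p,d=snap("side",(160,70,150,150),4,"s14")
p,d=snap("top",(100,180,170,130),4,"t14")
for y in(-.06,0):
    print(proj("side",pose(*PRESS,[(0,y-.003,.12)])))
print(loc(PRESS,-.05,.106)); plan(*loc(PRESS,-.05,.106),.16,-33)
```

```text
[[216.41791738 158.5447041 ]]
[[225.13552317 144.44154565]]
[0.52599821 0.29163103]
t 20.1 pos [0.5082 0.1739 0.2133] phi -32.98 w 0.0850 f [-0.2  0.3 -0.3] q1 6 q6 39
shift [0.361, -0.164, 0.179] turn [-0.001, -0.004, 0.0]
```

View pics/s14.png

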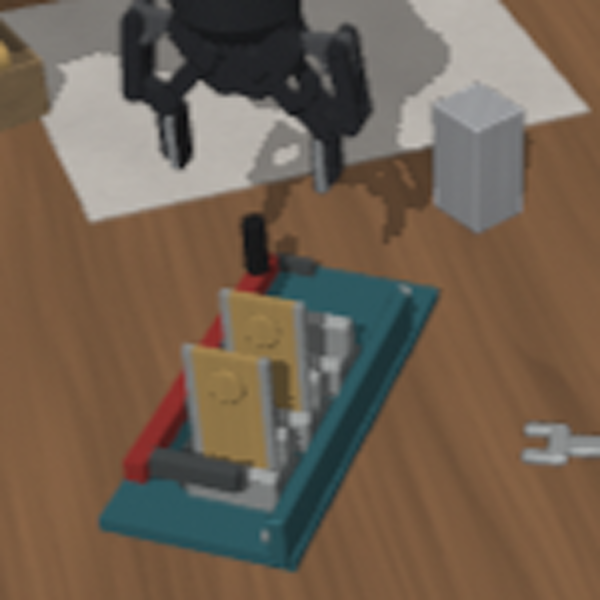

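View pics/t14.png

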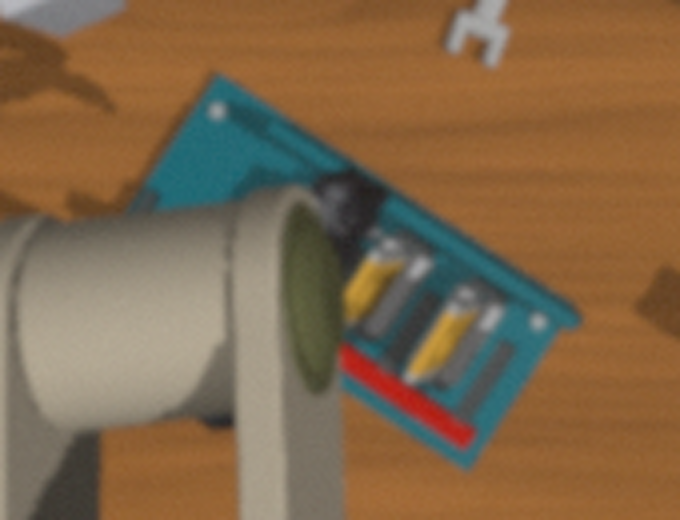

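{"name": "step_arm", "arguments": {
  "steps": [1,0.2,-0.1,0.1,0,0,0,1,0.361,-0.164,0.18,0,0,0,1,0.361,-0.164,0.18,0,0,0,1,0.361,-0.164,0.18,0,0,0,1,0.361,-0.164,0.18,0,0,0]
}}

```text
time_s: 20.65
position: [0.5253, 0.2917, 0.1577]
tool_rot: [[0.544, 0.839, -0.003], [0.839, -0.544, 0.002], [-0.0, -0.003, -1.0]]
ft_force: [0.4, -0.1, 0.6]
grip_width: 0.0856
```

Run:
```python
from h import *
p,d=snap("side",(160,60,150,150),4,"s15")
plan(*loc(PRESS,-.05,.106),.092,-33)
print(imaging.pinpoint("side","knob")[:2], proj("side",[(*loc(PRESS,-.05,.106),.082)]))
```

```text
t 20.7 pos [0.5256 0.2912 0.1586] phi -32.99 w 0.0854 f [-0.1 -0.8  0.5] q1 18 q6 51
shift [0.002, 0.001, 0.222] turn [-0.003, -0.001, 0.0]
[{'pixel': [220.9, 129.3], 'score': 0.67}] [[223.28069074 129.61850843]]
```

View pics/s15.png

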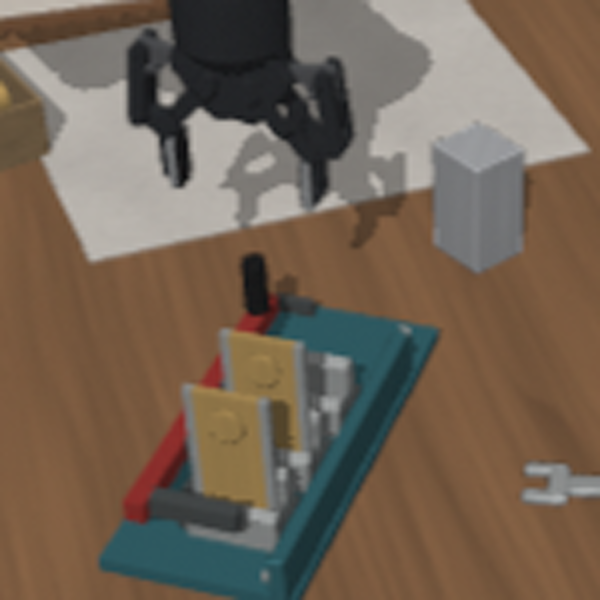

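{"name": "step_arm", "arguments": {
  "steps": [1,0.002,0.001,0.1,0,0,0,1,0.002,0.001,0.222,0,0,0,1,0.002,0.001,0.222,0,0,0,0,0.002,0.001,0.222,0,0,0,0,0.002,0.001,0.222,0,0,0,0,0.002,0.001,0.222,0,0,0,0,0.002,0.001,0.222,0,0,0,0,0.002,0.001,0.222,0,0,0,0,0.002,0.001,0.222,0,0,0],
  "grip_force": 60
}}

```text
time_s: 21.65
position: [0.5255, 0.2933, 0.0941]
tool_rot: [[0.544, 0.839, -0.001], [0.839, -0.544, 0.005], [0.003, -0.003, -1.0]]
ft_force: [-6.4, 4.0, 8.3]
grip_width: 0.016
```

Run:
```python
from h import *
p,d=snap("side",(160,60,150,150),4,"s16")
plan(*loc(PRESS,-.05,.133),.092,-33)
```

```text
t 21.7 pos [0.5255 0.2933 0.0941] phi -32.96 w 0.0162 f [-6.8  3.2  9.1] q1 18 q6 51
shift [0.086, 0.004, 0.007] turn [-0.004, -0.004, 0.001]
```

View pics/s16.png

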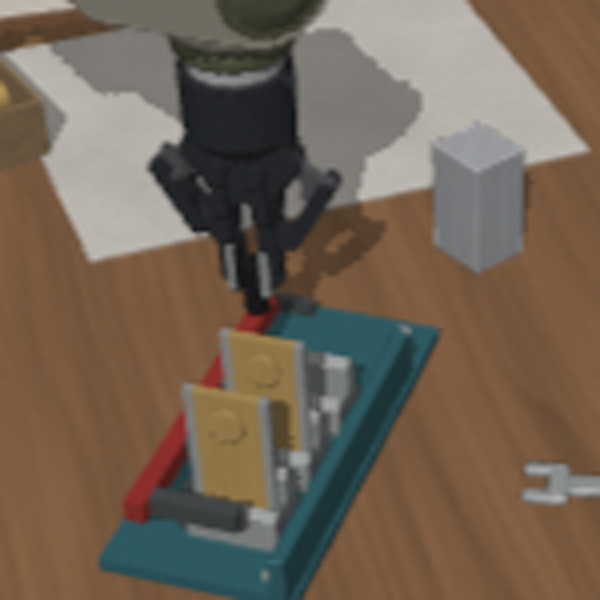

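{"name": "step_arm", "arguments": {
  "steps": [0,0.02,0.0,0,0,0,0,0,0.04,0.0,0,0,0,0,0,0.06,0.0,0,0,0,0,0,0.075,0.0,0,0,0,0,0,0.085,0.0,0,0,0,0,0,0.088,0.0,0,0,0,0,0,0.088,0.0,0,0,0,0]
}}

```text
time_s: 22.4
position: [0.5388, 0.3135, 0.0941]
tool_rot: [[0.544, 0.839, -0.005], [0.839, -0.544, 0.0], [-0.002, -0.004, -1.0]]
ft_force: [-11.7, -7.0, 13.2]
grip_width: 0.0161
```

Run:
```python
from h import *
p,d=snap("side",(160,60,150,150),4,"s17")
plan(*loc(PRESS,-.05,.133),.092,-33)
a=np.radians(-33);s=env.observe();print("local y",(s["position"][:2]-PRESS[:2])@[-np.sin(a),np.cos(a)],"Fy",s["ft_force"][:2]@[-np.sin(a),np.cos(a)])
```

```text
t 22.4 pos [0.5388 0.3135 0.0941] phi -32.96 w 0.0163 f [-11.8  -7.2  12.6] q1 19 q6 52
shift [0.006, 0.004, 0.007] turn [-0.005, 0.003, 0.001]
local y 0.1312999911268136 Fy -12.497277044467971
```

View pics/s17.png

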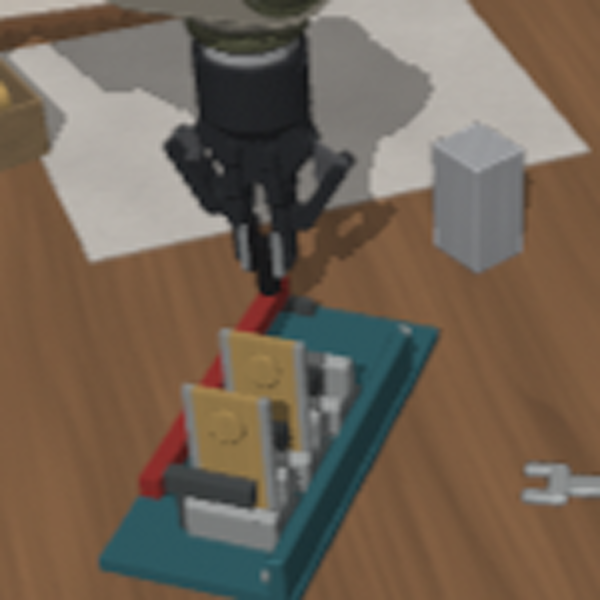

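{"name": "step_arm", "arguments": {
  "steps": [0,0.008,0,0,0,0,0,0,0.015,0,0,0,0,0,0,0.015,0,0,0,0,0,0,0.015,0,0,0,0,0]
}}

```text
time_s: 22.85
position: [0.5389, 0.3138, 0.094]
tool_rot: [[0.544, 0.839, -0.012], [0.839, -0.544, -0.008], [-0.013, -0.006, -1.0]]
ft_force: [-24.6, -27.3, 22.4]
grip_width: 0.016
```

Run:
```python
from h import *
p,d=snap("side",(160,60,150,150),4,"s18")
a=np.radians(-33);s=env.observe();print("local y",(s["position"][:2]-PRESS[:2])@[-np.sin(a),np.cos(a)],"Fy",s["ft_force"][:2]@[-np.sin(a),np.cos(a)],s["ft_force"])
```

```text
local y 0.1315630468409815 Fy -35.478983924095886 [-24.69580728 -26.26619333  22.69567545]
```

View pics/s18.png

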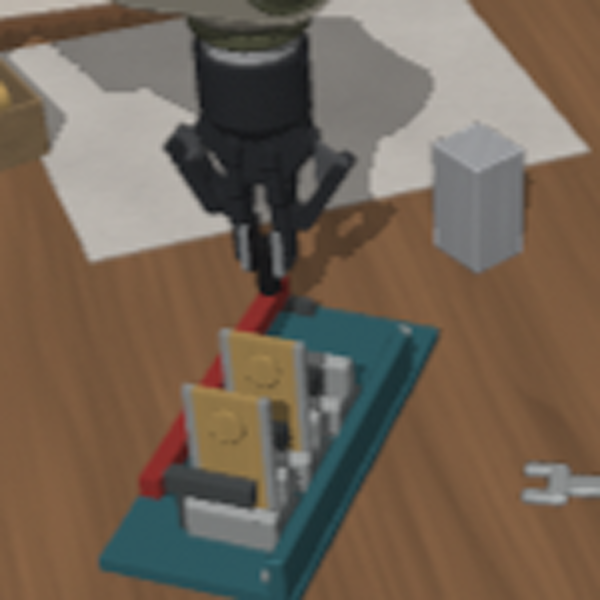

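Run:
```python
from h import *
a=proj("side",pose(*PRESS,[(-.05,-.11,.058),(-.05,-.084,.058)]));print((a[1]-a[0])*4)
A=cv2.imread("pics/s16.png");B=cv2.imread("pics/s18.png")
# red bar lower end template match
t=A[470:530,110:175]
for f in (cv2.TM_CCOEFF_NORMED,):
    r=cv2.matchTemplate(B[420:560,80:230],t,f);_,v,_,l=cv2.minMaxLoc(r);print(v,l[0]+80-110,l[1]+420-470)
red=lambda I:(I[...,2]>110)&(I[...,1]<60)
for I in(A,B):
    ys,xs=np.nonzero(red(I)[380:560,100:300]);k=ys>ys.max()-14;print(ys.max()+380,xs[k].mean()+100)
```

```text
[ 16.43934747 -26.00305057]
0.9532437324523926 14 -24
519 133.20444444444445
495 148.76293103448276
```

{"name": "step_arm", "arguments": {
  "steps": [0,-0.02,0,0,0,0,0,0,-0.045,0,0,0,0,0,0,-0.07,0,0,0,0,0,0,-0.09,0,0,0,0,0,0,-0.1,0,0,0,0,0,0,-0.1,0,0,0,0,0,0,-0.1,0,0,0,0,0]
}}

```text
time_s: 23.6
position: [0.526, 0.294, 0.0941]
tool_rot: [[0.544, 0.839, -0.001], [0.839, -0.544, 0.005], [0.003, -0.003, -1.0]]
ft_force: [-6.3, 3.1, 8.8]
grip_width: 0.0162
```

Run:
```python
from h import *
p,d=snap("side",(160,60,150,150),4,"s19")
a=np.radians(-33);s=env.observe();print("local y",(s["position"][:2]-PRESS[:2])@[-np.sin(a),np.cos(a)],"Fy",s["ft_force"][:2]@[-np.sin(a),np.cos(a)],s["ft_force"])
B=cv2.imread("pics/s19.png")
red=lambda I:(I[...,2]>110)&(I[...,1]<60)
for I in(B,):
    ys,xs=np.nonzero(red(I)[380:560,100:300]);k=ys>ys.max()-14;print(ys.max()+380,xs[k].mean()+100)
```

```text
local y 0.10798859240083102 Fy 0.14433897705048832 [-6.61727411  4.46941255  7.90311323]
518 133.87982832618025
```

View pics/s19.png

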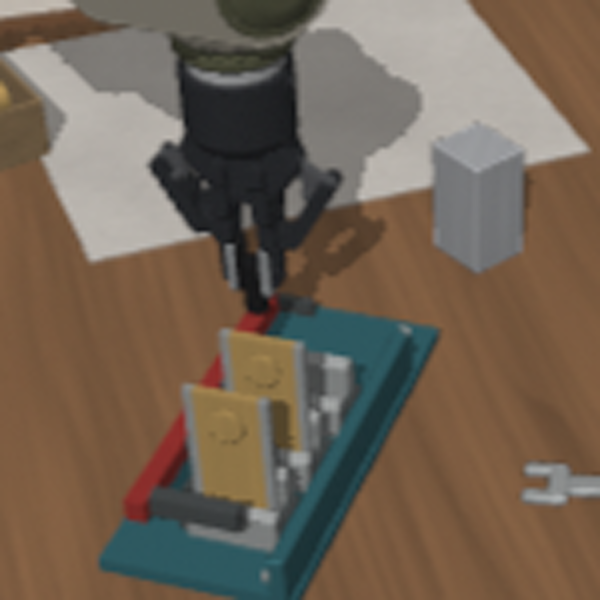

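{"name": "step_arm", "arguments": {
  "steps": [0,-0.008,0,0,0,0,0,0,-0.015,0,0,0,0,0,0,-0.015,0,0,0,0,0,0,-0.015,0,0,0,0,0]
}}

```text
time_s: 24.05
position: [0.5244, 0.2916, 0.0941]
tool_rot: [[0.544, 0.839, 0.002], [0.839, -0.544, 0.008], [0.007, -0.003, -1.0]]
ft_force: [-2.0, 11.1, 5.0]
grip_width: 0.016
```

Run:
```python
from h import *
a=np.radians(-33);s=env.observe();print("local y",(s["position"][:2]-PRESS[:2])@[-np.sin(a),np.cos(a)],"Fy",s["ft_force"][:2]@[-np.sin(a),np.cos(a)],s["ft_force"])
```

```text
local y 0.10509000112787456 Fy 8.237752218967485 [-1.99938784 11.120811    5.0035075 ]
```

{"name": "step_arm", "arguments": {
  "steps": [1,0.01,0,0,0,0,0,1,0.01,0,0,0,0,0,1,0.01,0,0,0,0,0,1,0.01,0,-0.16,0,0,0,1,0.01,0,-0.32,0,0,0,1,-0.2,0.1,-0.35,0,0,0,1,-0.36,0.16,-0.35,0,0,0,1,-0.36,0.16,-0.35,0,0,0,1,-0.36,0.16,-0.35,0,0,0,1,-0.36,0.16,-0.35,0,0,0]
}}

```text
time_s: 25.05
position: [0.5062, 0.1721, 0.1977]
tool_rot: [[0.545, 0.838, 0.001], [0.838, -0.545, 0.003], [0.003, -0.001, -1.0]]
ft_force: [-0.1, 0.3, 0.4]
grip_width: 0.0857
```

Run:
```python
from h import *
plan(*loc(PRESS,0,0),.087,-33)
p,d=snap("side",(140,60,150,150),4,"s20")
```

```text
t 25.1 pos [0.5062 0.1721 0.1977] phi -33.04 w 0.0857 f [-0.1  0.3  0.4] q1 6 q6 39
shift [0.016, 0.005, 0.369] turn [-0.001, -0.004, -0.001]
```

View pics/s20.png

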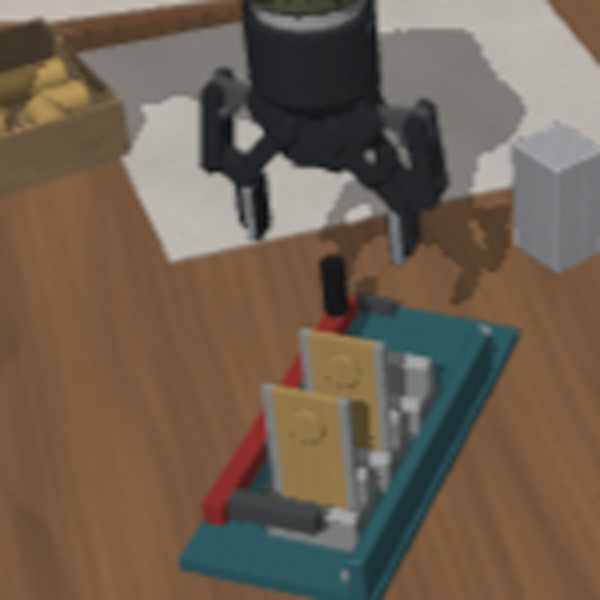

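{"name": "step_arm", "arguments": {
  "steps": [1,0.019,0.005,0.1,0,0,0,1,0.019,0.005,0.25,0,0,0,1,0.019,0.005,0.368,0,0,0,1,0.019,0.005,0.368,0,0,0,0,0.019,0.005,0.368,0,0,0,0,0.019,0.005,0.368,0,0,0,0,0.019,0.005,0.368,0,0,0,0,0.019,0.005,0.368,0,0,0]
}}

```text
time_s: 25.9
position: [0.5113, 0.1769, 0.0893]
tool_rot: [[0.544, 0.839, 0.004], [0.839, -0.544, 0.004], [0.005, 0.002, -1.0]]
ft_force: [-1.6, 1.8, 7.0]
grip_width: 0.0549
```

Run:
```python
from h import *
plan(*loc(PRESS,0,0),.23,-33)
p,d=snap("side",(140,60,150,150),4,"s21")
s=env.observe();a=np.radians(-33);print((s["position"][:2]-PRESS[:2])@[-np.sin(a),np.cos(a)])
```

```text
t 25.9 pos [0.5113 0.1769 0.0893] phi -32.97 w 0.0549 f [-1.6  1.8  7. ] q1 6 q6 39
shift [-0.003, 0.0, -0.469] turn [0.002, -0.007, 0.001]
0.0018064954800225232
```

View pics/s21.png

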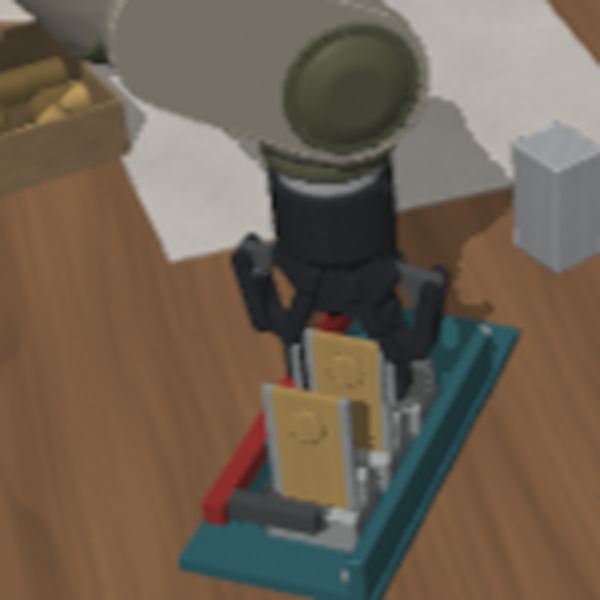

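{"name": "step_arm", "arguments": {
  "steps": [0,-0.003,0,-0.06,0,0,0,0,-0.003,0,-0.16,0,0,0,0,-0.003,0,-0.3,0,0,0,0,-0.003,0,-0.45,0,0,0,0,-0.003,0,-0.5,0,0,-0.2,0,-0.003,0,-0.5,0,0,-0.4,0,-0.003,0,-0.5,0,0,-0.6,0,-0.003,0,-0.5,0,0,-0.8,0,-0.003,0,-0.5,0,0,-1,0,-0.003,0,-0.5,0,0,-1]
}}

```text
time_s: 26.95
position: [0.5097, 0.1753, 0.2379]
tool_rot: [[-0.213, 0.977, 0.001], [0.977, 0.213, 0.003], [0.003, 0.002, -1.0]]
ft_force: [-0.2, 0.1, -2.4]
grip_width: 0.055
```

{"name": "step_arm", "arguments": {
  "steps": [0,0,0,0,0,0,-0.2,0,0,0,0,0,0,-0.4,0,0,0,0,0,0,-0.6,0,0,0,0,0,0,-0.8,0,0,0,0,0,0,-1,0,0,0,0,0,0,-1]
}}

```text
time_s: 27.55
position: [0.5097, 0.1753, 0.2379]
tool_rot: [[-0.841, 0.54, 0.001], [0.54, 0.841, 0.003], [0.001, 0.003, -1.0]]
ft_force: [1.0, -0.2, -3.2]
grip_width: 0.0549
```

{"name": "step_arm", "arguments": {
  "steps": [0,0,0,0,0,0,-0.2,0,0,0,0,0,0,-0.4,0,0,0,0,0,0,-0.6,0,0,0,0,0,0,-0.8,0,0,0,0,0,0,-1,0,0,0,0,0,0,-1]
}}

```text
time_s: 28.15
position: [0.5097, 0.1753, 0.2379]
tool_rot: [[-0.977, -0.213, 0.001], [-0.213, 0.977, 0.003], [-0.002, 0.003, -1.0]]
ft_force: [-0.6, -0.2, -1.9]
grip_width: 0.055
```

{"name": "step_arm", "arguments": {
  "steps": [0,0,0,0,0,0,-0.2,0,0,0,0,0,0,-0.4,0,0,0,0,0,0,-0.6,0,0,0,0,0,0,-0.8,0,0,0,0,0,0,-1,0,0,0,0,0,0,-1,0,0,0,0,0,0,-1]
}}

```text
time_s: 28.85
position: [0.5097, 0.1753, 0.2378]
tool_rot: [[-0.544, -0.839, 0.001], [-0.839, 0.544, 0.003], [-0.003, 0.001, -1.0]]
ft_force: [-0.5, 0.8, -2.9]
grip_width: 0.0551
```

Run:
```python
from h import *
plan(*loc(PRESS,0,0),.19,147)
p,d=snap("side",(140,30,150,150),4,"s22")
```

```text
t 28.9 pos [0.5097 0.1753 0.2378] phi 147.02 w 0.0551 f [-0.5  0.8 -2.9] q1 6 q6 -141
shift [-0.001, -0.001, 0.16] turn [0.001, 0.004, 0.001]
```

View pics/s22.png

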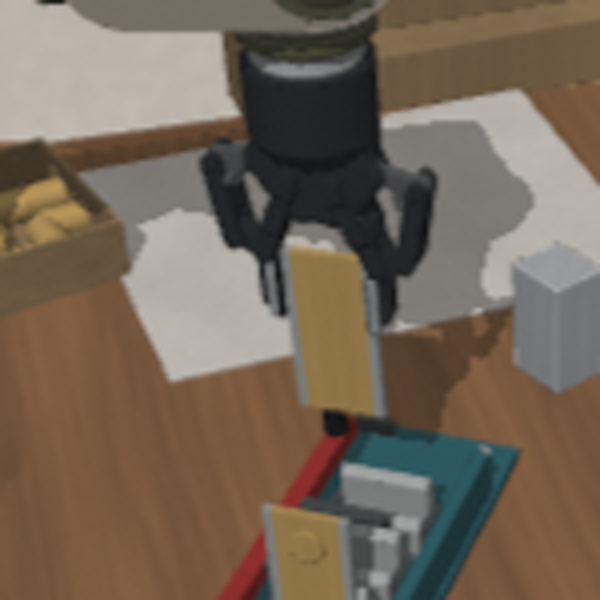

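{"name": "step_arm", "arguments": {
  "steps": [0,-0.001,-0.001,0.14,0,0,0,0,-0.001,-0.001,0.28,0,0,0,0,-0.001,-0.001,0.34,0,0,0,0,-0.001,-0.001,0.37,0,0,0,0,-0.001,-0.001,0.4,0,0,0,0,-0.001,-0.001,0.42,0,0,0,0,-0.001,-0.001,0.42,0,0,0]
}}

```text
time_s: 29.6
position: [0.5109, 0.1758, 0.1131]
tool_rot: [[-0.545, -0.839, 0.003], [-0.839, 0.545, 0.003], [-0.004, -0.001, -1.0]]
ft_force: [-4.5, -0.3, 7.8]
grip_width: 0.0546
```

Run:
```python
from h import *
plan(*loc(PRESS,0,0),.089,147)
p,d=snap("side",(140,60,150,150),4,"s23")
```

```text
t 29.6 pos [0.5109 0.1758 0.1131] phi 147.01 w 0.0546 f [-4.5 -0.3  7.8] q1 6 q6 -141
shift [0.002, 0.001, 0.08] turn [-0.001, 0.005, 0.0]
```

View pics/s23.png

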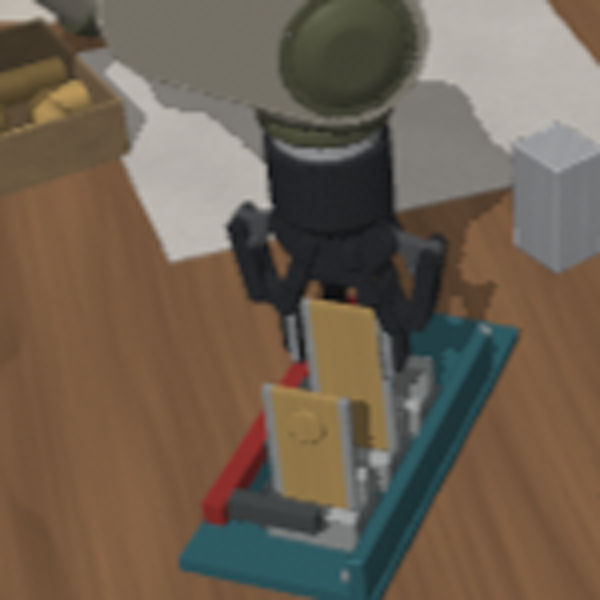

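{"name": "step_arm", "arguments": {
  "steps": [0,0.004,0.004,-0.01,0,0,0,0,0.005,0.005,0.0,0,0,0,0,0.005,0.005,0.02,0,0,0,0,0.005,0.005,0.03,0,0,0]
}}

```text
time_s: 30.05
position: [0.508, 0.1753, 0.1014]
tool_rot: [[-0.544, -0.839, -0.001], [-0.839, 0.544, 0.003], [-0.002, 0.002, -1.0]]
ft_force: [-0.4, -0.3, -2.6]
grip_width: 0.0553
```

```bash
cat >> h.py <<'E'
def st():
    s=env.observe();a=np.radians(-33);u=np.array([[np.cos(a),np.sin(a)],[-np.sin(a),np.cos(a)]])
    print("t %.1f press-local %s z %.4f F(local) %s Fz %.1f w %.4f"%(s["time_s"],np.round(u@(s["position"][:2]-PRESS[:2]),4),s["position"][2],np.round(u@s["ft_force"][:2],1),s["ft_force"][2],s["grip_width"]))
E
python3 -c "
from h import *
st()"
```

```text
t 30.1 press-local [-0.0017 -0.0013] z 0.1014 F(local) [-0.2 -0.4] Fz -2.6 w 0.0553
```

{"name": "step_arm", "arguments": {
  "steps": [0,0,0,0.015,0,0,0,0,0,0,0.03,0,0,0,0,0,0,0.042,0,0,0,0,0,0,0.046,0,0,0]
}}

```text
time_s: 30.45
position: [0.5085, 0.1756, 0.0892]
tool_rot: [[-0.544, -0.839, 0.001], [-0.839, 0.544, 0.003], [-0.003, 0.001, -1.0]]
ft_force: [-3.4, 0.7, 16.0]
grip_width: 0.055
```

```bash
python3 -c "
from h import *
st()"
```

```text
t 30.4 press-local [-0.0014 -0.0008] z 0.0892 F(local) [-3.2 -1.2] Fz 16.0 w 0.0550
```

{"name": "step_arm", "arguments": {
  "steps": [1,0,0,0,0,0,0,1,0,0,0,0,0,0,1,0,0,0,0,0,0,1,0,0,-0.15,0,0,0,1,0,0,-0.3,0,0,0,1,0.1,0,-0.36,0,0,0,1,0.194,-0.005,-0.36,0,0,0,1,0.194,-0.005,-0.36,0,0,0,1,0.194,-0.005,-0.36,0,0,0]
}}

```text
time_s: 31.35
position: [0.4779, 0.1253, 0.1964]
tool_rot: [[-0.545, -0.838, 0.001], [-0.838, 0.545, 0.003], [-0.003, 0.001, -1.0]]
ft_force: [0.6, -0.2, -0.0]
grip_width: 0.0858
```

```bash
python3 -c "
from h import *
st()
plan(*loc(PRESS,0,-.059),.088,147)
snap('side',(140,60,150,150),4,'s24')"
```

```text
t 31.4 press-local [ 0.0002 -0.0598] z 0.1964 F(local) [0.6 0.2] Fz -0.0 w 0.0858
t 31.4 pos [0.4779 0.1253 0.1964] phi 146.96 w 0.0858 f [ 0.6 -0.2 -0. ] q1 1 q6 -146
shift [-0.001, 0.0, 0.361] turn [0.001, 0.004, -0.001]
```

View pics/s24.png

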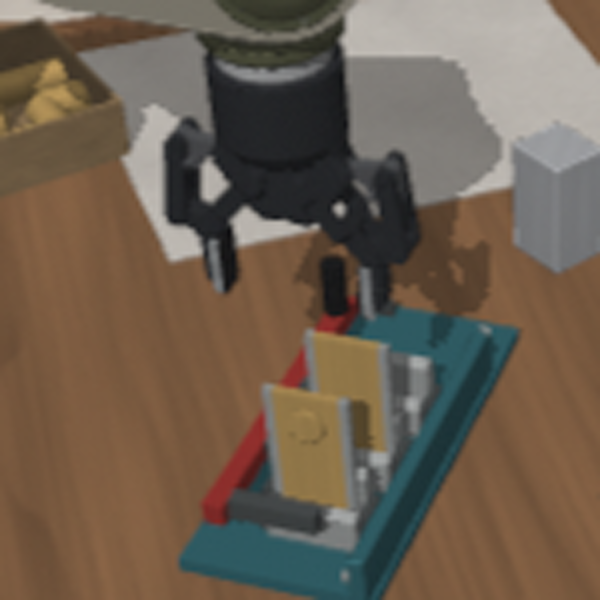

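{"name": "step_arm", "arguments": {
  "steps": [1,0,0,0.1,0,0,0,1,0,0,0.25,0,0,0,1,0,0,0.36,0,0,0,1,0,0,0.361,0,0,0,0,0,0,0.361,0,0,0,0,0,0,0.361,0,0,0,0,0,0,0.361,0,0,0,0,0,0,0.361,0,0,0]
}}

```text
time_s: 32.2
position: [0.4787, 0.126, 0.0897]
tool_rot: [[-0.544, -0.839, 0.004], [-0.839, 0.544, 0.003], [-0.005, -0.001, -1.0]]
ft_force: [-1.8, 1.4, 6.1]
grip_width: 0.0552
```

```bash
python3 -c "
from h import *
st()
snap('side',(140,60,150,150),4,'s25')"
```

```text
t 32.2 press-local [ 0.0005 -0.0587] z 0.0897 F(local) [-2.3  0.2] Fz 6.1 w 0.0552
```

View pics/s25.png

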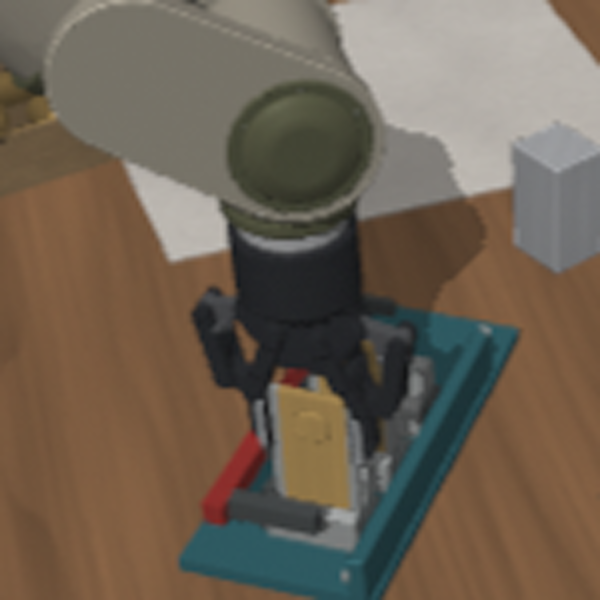

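{"name": "step_arm", "arguments": {
  "steps": [0,0,0,-0.06,0,0,0,0,0,0,-0.16,0,0,0,0,0,0,-0.3,0,0,0,0,0,0,-0.45,0,0,0,0,0,0,-0.5,0,0,0.2,0,0,0,-0.5,0,0,0.4,0,0,0,-0.5,0,0,0.6,0,0,0,-0.5,0,0,0.8,0,0,0,-0.5,0,0,1,0,0,0,-0.5,0,0,1]
}}

```text
time_s: 33.25
position: [0.4776, 0.1253, 0.2385]
tool_rot: [[-0.979, -0.204, 0.001], [-0.204, 0.979, 0.003], [-0.002, 0.002, -1.0]]
ft_force: [0.3, -0.0, -2.6]
grip_width: 0.0554
```

{"name": "step_arm", "arguments": {
  "steps": [0,0,0,0,0,0,0.2,0,0,0,0,0,0,0.4,0,0,0,0,0,0,0.6,0,0,0,0,0,0,0.8,0,0,0,0,0,0,1,0,0,0,0,0,0,1]
}}

```text
time_s: 33.85
position: [0.4776, 0.1253, 0.2385]
tool_rot: [[-0.836, 0.548, 0.001], [0.548, 0.836, 0.003], [0.001, 0.003, -1.0]]
ft_force: [0.9, 0.2, -2.2]
grip_width: 0.055
```

{"name": "step_arm", "arguments": {
  "steps": [0,0,0,0,0,0,0.2,0,0,0,0,0,0,0.4,0,0,0,0,0,0,0.6,0,0,0,0,0,0,0.8,0,0,0,0,0,0,1,0,0,0,0,0,0,1]
}}

```text
time_s: 34.45
position: [0.4776, 0.1253, 0.2385]
tool_rot: [[-0.204, 0.979, 0.001], [0.979, 0.204, 0.003], [0.003, 0.001, -1.0]]
ft_force: [-0.2, -0.5, -3.1]
grip_width: 0.0551
```

{"name": "step_arm", "arguments": {
  "steps": [0,0,0,0,0,0,0.2,0,0,0,0,0,0,0.4,0,0,0,0,0,0,0.6,0,0,0,0,0,0,0.8,0,0,0,0,0,0,1,0,0,0,0,0,0,1,0,0,0,0,0,0,1]
}}

```text
time_s: 35.15
position: [0.4776, 0.1253, 0.2384]
tool_rot: [[0.544, 0.839, 0.001], [0.839, -0.544, 0.003], [0.003, -0.001, -1.0]]
ft_force: [0.2, 0.3, -3.2]
grip_width: 0.0553
```

```bash
python3 -c "
from h import *
st()
plan(*loc(PRESS,0,-.0605),.112,-33)
snap('side',(140,30,150,150),4,'s26')"
```

```text
t 35.1 press-local [ 0.     -0.0598] z 0.2384 F(local) [0.  0.4] Fz -3.2 w 0.0553
t 35.1 pos [0.4776 0.1253 0.2384] phi -32.99 w 0.0553 f [ 0.2  0.3 -3.2] q1 1 q6 34
shift [-0.003, 0.0, 0.421] turn [-0.001, -0.004, 0.0]
```

View pics/s26.png

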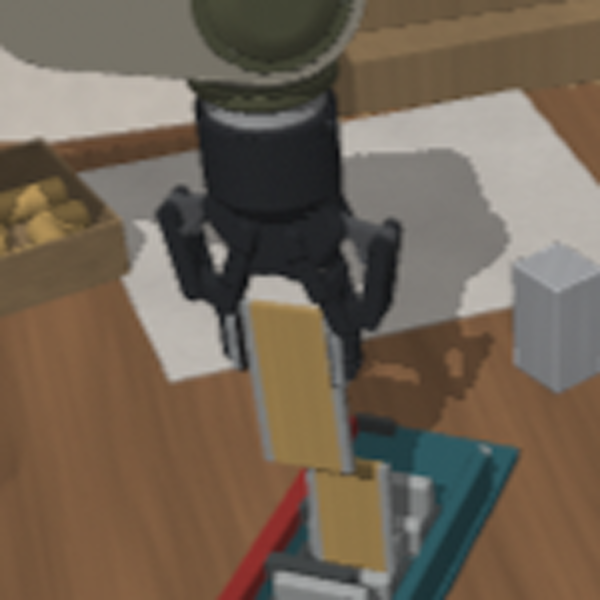

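{"name": "step_arm", "arguments": {
  "steps": [0,-0.005,-0.003,0.14,0,0,0,0,-0.005,-0.003,0.28,0,0,0,0,-0.005,-0.003,0.34,0,0,0,0,-0.005,-0.003,0.37,0,0,0,0,-0.005,-0.003,0.4,0,0,0,0,-0.005,-0.003,0.42,0,0,0,0,-0.005,-0.003,0.43,0,0,0,0,-0.005,-0.003,0.43,0,0,0]
}}

```text
time_s: 36.0
position: [0.4774, 0.1255, 0.1124]
tool_rot: [[0.544, 0.839, 0.006], [0.839, -0.544, 0.004], [0.006, 0.003, -1.0]]
ft_force: [-8.7, 2.4, 25.6]
grip_width: 0.0552
```

```bash
python3 -c "
from h import *
st()
"
```

```text
t 36.0 press-local [-0.0003 -0.0598] z 0.1124 F(local) [-8.7 -2.7] Fz 25.6 w 0.0552
```

{"name": "step_arm", "arguments": {
  "steps": [0,0,0,-0.02,0,0,0,0,-0.005,-0.004,-0.02,0,0,0,0,-0.005,-0.004,-0.01,0,0,0,0,-0.005,-0.004,0.01,0,0,0]
}}

```text
time_s: 36.4
position: [0.4745, 0.1246, 0.1058]
tool_rot: [[0.545, 0.839, 0.001], [0.839, -0.545, 0.004], [0.003, -0.001, -1.0]]
ft_force: [-0.8, 2.9, -1.3]
grip_width: 0.0554
```

```bash
python3 -c "
from h import *
st()
"
```

```text
t 36.4 press-local [-0.0022 -0.0622] z 0.1058 F(local) [-2.2  2. ] Fz -1.3 w 0.0554
```

{"name": "step_arm", "arguments": {
  "steps": [0,0.002,0,0.02,0,0,0,0,0.002,0,0.04,0,0,0,0,0.002,0,0.054,0,0,0,0,0.002,0,0.058,0,0,0,0,0.002,0,0.058,0,0,0]
}}

```text
time_s: 36.9
position: [0.4756, 0.1248, 0.0892]
tool_rot: [[0.544, 0.839, 0.002], [0.839, -0.544, 0.003], [0.004, 0.0, -1.0]]
ft_force: [0.3, 1.0, 8.4]
grip_width: 0.055
```

```bash
python3 -c "
from h import *
st()
"
```

```text
t 36.9 press-local [-0.0014 -0.0614] z 0.0892 F(local) [-0.3  1. ] Fz 8.4 w 0.0550
```

Seated. Release, rise, and head to the knob.

{"name": "step_arm", "arguments": {
  "steps": [1,0,0,0,0,0,0,1,0,0,0,0,0,0,1,0,0,0,0,0,0,1,0,0,-0.15,0,0,0,1,0,0,-0.3,0,0,0,1,0,0,-0.36,0,0,0,1,0.15,-0.05,-0.36,0,0,0,1,0.3,-0.1,-0.36,0,0,0,1,0.45,-0.14,-0.36,0,0,0,1,0.555,-0.162,-0.3,0,0,0]
}}

```text
time_s: 37.9
position: [0.5257, 0.2937, 0.1805]
tool_rot: [[0.543, 0.84, 0.005], [0.84, -0.543, 0.004], [0.006, 0.002, -1.0]]
ft_force: [0.7, -0.4, 1.1]
grip_width: 0.0854
```

{"name": "step_arm", "arguments": {
  "steps": [1,0,0,0,0,0,0,1,0,0,0,0,0,0]
}}

```text
time_s: 38.1
position: [0.5243, 0.2908, 0.1782]
tool_rot: [[0.544, 0.839, -0.001], [0.839, -0.544, 0.002], [0.001, -0.002, -1.0]]
ft_force: [0.3, -0.0, 0.4]
grip_width: 0.0852
```

```bash
python3 -c "
from h import *
st()
plan(*loc(PRESS,-.05,.106),.092,-33)
p,d=snap('side',(140,60,150,150),4,'s27')
snap('top',(100,180,170,130),4,'t27')
for y in(-.06,0):
    print((proj('side',pose(*PRESS,[(0,y-.003,.12)]))-[140,60])*4)
"
```

```text
t 38.1 press-local [-0.051   0.1044] z 0.1782 F(local) [0.3 0.1] Fz 0.4 w 0.0852
t 38.1 pos [0.5243 0.2908 0.1782] phi -32.93 w 0.0852 f [ 0.3 -0.   0.4] q1 18 q6 51
shift [0.005, 0.004, 0.287] turn [-0.003, -0.001, 0.002]
[[305.67166951 394.17881642]]
[[340.5420927 337.7661826]]
```

View pics/s27.png

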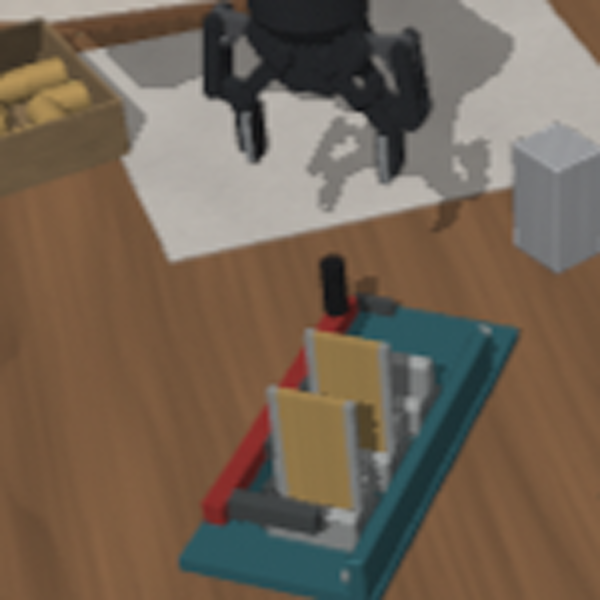

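View pics/t27.png

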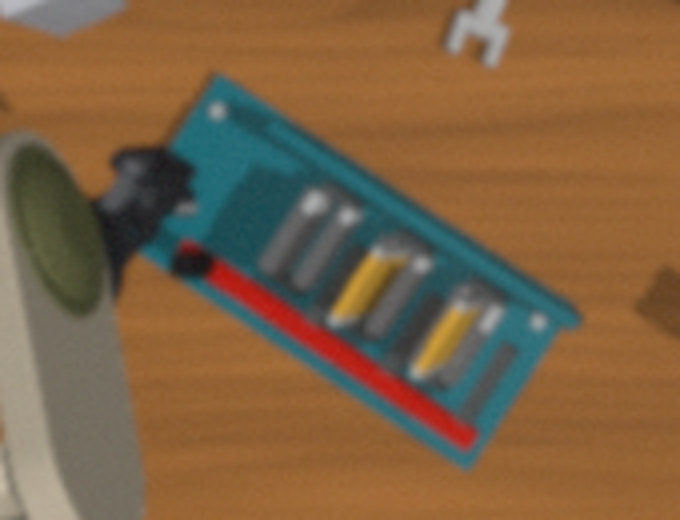

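{"name": "step_arm", "arguments": {
  "steps": [1,0.007,0.004,0.1,0,0,0,1,0.007,0.004,0.22,0,0,0,1,0.007,0.004,0.287,0,0,0,0,0.007,0.004,0.287,0,0,0,0,0.007,0.004,0.287,0,0,0,0,0.007,0.004,0.287,0,0,0,0,0.007,0.004,0.287,0,0,0,0,0.007,0.004,0.287,0,0,0,0,0.007,0.004,0.287,0,0,0,0,0.007,0.004,0.287,0,0,0]
}}

```text
time_s: 39.2
position: [0.5256, 0.2933, 0.0944]
tool_rot: [[0.544, 0.839, -0.001], [0.839, -0.544, 0.005], [0.004, -0.004, -1.0]]
ft_force: [-8.0, 4.1, 9.1]
grip_width: 0.0161
```

{"name": "step_arm", "arguments": {
  "steps": [0,0.02,0.0,0,0,0,0,0,0.04,0.0,0,0,0,0,0,0.06,0.0,0,0,0,0,0,0.08,0.0,0,0,0,0,0,0.09,0.0,0,0,0,0,0,0.1,0.0,0,0,0,0,0,0.1,0.0,0,0,0,0,0,0.1,0.0,0,0,0,0]
}}

```text
time_s: 40.0
position: [0.5399, 0.3152, 0.0944]
tool_rot: [[0.544, 0.839, -0.007], [0.839, -0.544, -0.003], [-0.006, -0.005, -1.0]]
ft_force: [-18.2, -14.7, 17.0]
grip_width: 0.0158
```

```bash
python3 -c "
from h import *
st()
snap('side',(140,60,150,150),4,'s28')
"
```

```text
t 40.0 press-local [-0.0512  0.1333] z 0.0944 F(local) [ -7.2 -22.2] Fz 17.0 w 0.0158
```

View pics/s28.png

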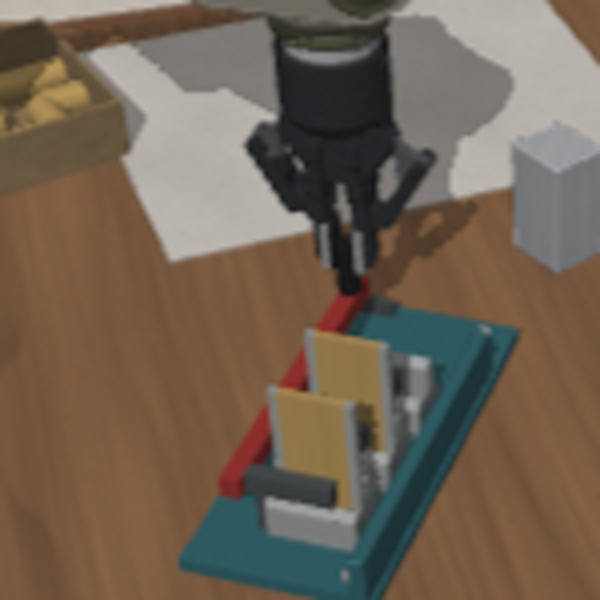

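{"name": "step_arm", "arguments": {
  "steps": [0,-0.02,0,0,0,0,0,0,-0.045,0,0,0,0,0,0,-0.07,0,0,0,0,0,0,-0.09,0,0,0,0,0,0,-0.105,0,0,0,0,0,0,-0.11,0,0,0,0,0,0,-0.11,0,0,0,0,0]
}}

```text
time_s: 40.75
position: [0.5254, 0.2931, 0.0945]
tool_rot: [[0.544, 0.839, 0.004], [0.839, -0.544, 0.011], [0.011, -0.002, -1.0]]
ft_force: [-0.7, 18.5, 2.6]
grip_width: 0.0158
```

```bash
python3 -c "
from h import *
st()
snap('side',(140,60,150,150),4,'s29')
"
```

```text
t 40.8 press-local [-0.0513  0.1069] z 0.0945 F(local) [-10.7  15.1] Fz 2.6 w 0.0158
```

View pics/s29.png

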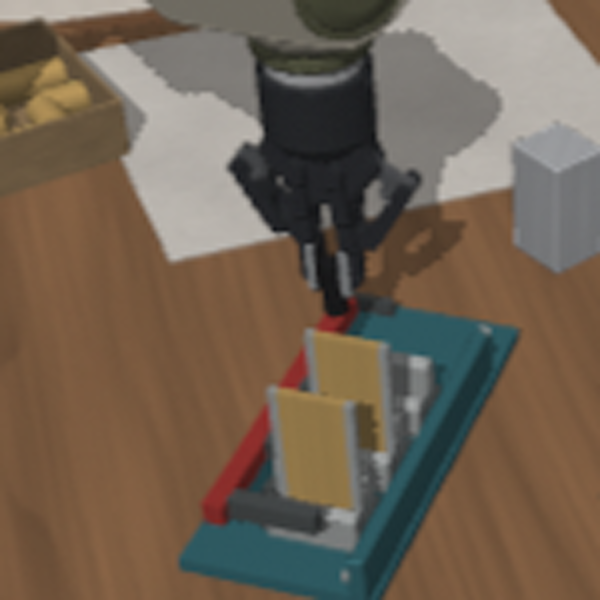

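{"name": "step_arm", "arguments": {
  "steps": [0,0.008,0,0,0,0,0,1,0.01,0,0,0,0,0,1,0.01,0,0,0,0,0,1,0.01,0,0,0,0,0,1,0.01,0,-0.16,0,0,0,1,0.01,0,-0.32,0,0,0,1,-0.2,0.1,-0.35,0,0,0,1,-0.345,0.17,-0.35,0,0,0,1,-0.345,0.17,-0.35,0,0,0,1,-0.345,0.17,-0.35,0,0,0]
}}

```text
time_s: 41.8
position: [0.5116, 0.1724, 0.198]
tool_rot: [[0.547, 0.837, 0.001], [0.837, -0.547, 0.002], [0.003, -0.001, -1.0]]
ft_force: [0.1, 1.5, -0.9]
grip_width: 0.0855
```

```bash
python3 -c "
from h import *
st()
plan(*loc(PRESS,0.002,.001),.088,-33)
"
```

```text
t 41.8 press-local [ 0.0028 -0.0018] z 0.1980 F(local) [-0.7  1.3] Fz -0.9 w 0.0855
t 41.8 pos [0.5116 0.1724 0.198 ] phi -33.19 w 0.0855 f [ 0.1  1.5 -0.9] q1 6 q6 39
shift [0.009, -0.003, 0.367] turn [-0.001, -0.003, -0.004]
```

{"name": "step_arm", "arguments": {
  "steps": [1,0.009,-0.003,0.1,0,0,0,1,0.009,-0.003,0.25,0,0,0,1,0.009,-0.003,0.367,0,0,0,1,0.009,-0.003,0.367,0,0,0,0,0.009,-0.003,0.367,0,0,0,0,0.009,-0.003,0.367,0,0,0,0,0.009,-0.003,0.367,0,0,0,0,0.009,-0.003,0.367,0,0,0]
}}

```text
time_s: 42.6
position: [0.5133, 0.1782, 0.0897]
tool_rot: [[0.544, 0.839, 0.005], [0.839, -0.544, 0.004], [0.006, 0.002, -1.0]]
ft_force: [-1.4, 1.8, 7.4]
grip_width: 0.055
```

```bash
python3 -c "
from h import *
st()
snap('side',(140,60,150,150),4,'s30')
"
```

```text
t 42.6 press-local [0.0011 0.004 ] z 0.0897 F(local) [-2.1  0.7] Fz 7.4 w 0.0550
```

View pics/s30.png

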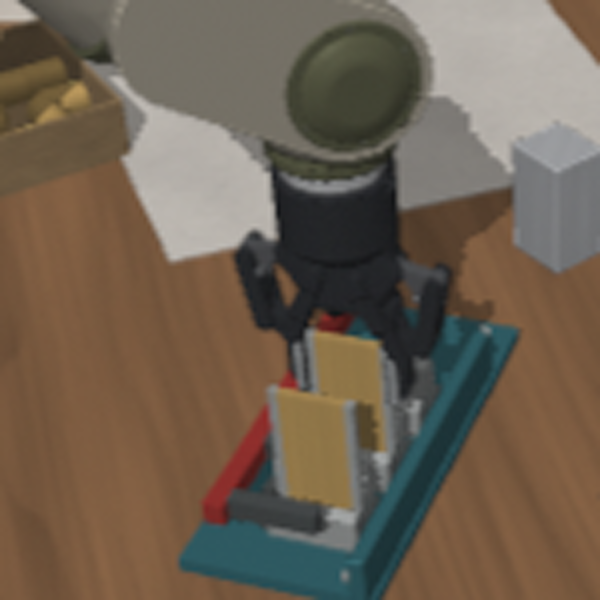

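{"name": "step_arm", "arguments": {
  "steps": [0,0,0,-0.06,0,0,0,0,0,0,-0.16,0,0,0,0,0,0,-0.3,0,0,0,0,0,0,-0.45,0,0,0,0,-0.2,0.14,-0.48,0,0,0,0,-0.35,0.28,-0.48,0,0,0,0,-0.5,0.42,-0.48,0,0,0,0,-0.65,0.5,-0.48,0,0,0,0,-0.7,0.54,-0.48,0,0,0,0,-0.7,0.54,-0.48,0,0,0]
}}

```text
time_s: 43.65
position: [0.5337, -0.0911, 0.2314]
tool_rot: [[0.548, 0.837, 0.001], [0.837, -0.548, 0.001], [0.002, 0.0, -1.0]]
ft_force: [0.6, 1.2, -2.9]
grip_width: 0.0551
```

```bash
python3 -c "
from h import *
plan(*loc(RACK,0,-.063),.22,9)
"
```

```text
t 43.6 pos [ 0.5337 -0.0911  0.2314] phi -33.21 w 0.0551 f [ 0.6  1.2 -2.9] q1 -22 q6 11
shift [-0.696, 0.56, 0.037] turn [0.001, -0.002, -0.938]
```

{"name": "step_arm", "arguments": {
  "steps": [0,-0.696,0.56,0.037,0,0,-0.938,0,-0.696,0.56,0.037,0,0,-0.938,0,-0.696,0.56,0.037,0,0,-0.938,0,-0.696,0.56,0.037,0,0,-0.938,0,-0.696,0.56,0.037,0,0,-0.938,0,-0.696,0.56,0.037,0,0,-0.938,0,-0.696,0.56,0.037,0,0,-0.938,0,-0.696,0.56,0.037,0,0,-0.938,0,-0.696,0.56,0.037,0,0,-0.938]
}}

```text
time_s: 44.55
position: [0.5613, -0.3521, 0.2195]
tool_rot: [[-0.161, 0.987, 0.001], [0.987, 0.161, 0.003], [0.003, 0.001, -1.0]]
ft_force: [0.5, 0.3, -4.5]
grip_width: 0.055
```

```bash
cat >> h.py <<'E'
def sr():
    s=env.observe();a=np.radians(RACK[2]);u=np.array([[np.cos(a),np.sin(a)],[-np.sin(a),np.cos(a)]])
    print("t %.1f rack-local %s z %.4f F(local) %s Fz %.1f w %.4f"%(s["time_s"],np.round(u@(s["position"][:2]-RACK[:2]),4),s["position"][2],np.round(u@s["ft_force"][:2],1),s["ft_force"][2],s["grip_width"]))
E
python3 -c "
from h import *
plan(*loc(RACK,0,-.063),.12,9);sr()
p,d=snap('side',(200,160,200,150),4,'s31')
"
```

```text
t 44.5 pos [ 0.5613 -0.3521  0.2195] phi 9.29 w 0.0550 f [ 0.5  0.3 -4.5] q1 -42 q6 -52
shift [-0.019, -0.008, 0.332] turn [0.001, -0.004, 0.007]
t 44.5 rack-local [ 0.0021 -0.0577] z 0.2195 F(local) [0.5 0.2] Fz -4.5 w 0.0550
```

View pics/s31.png

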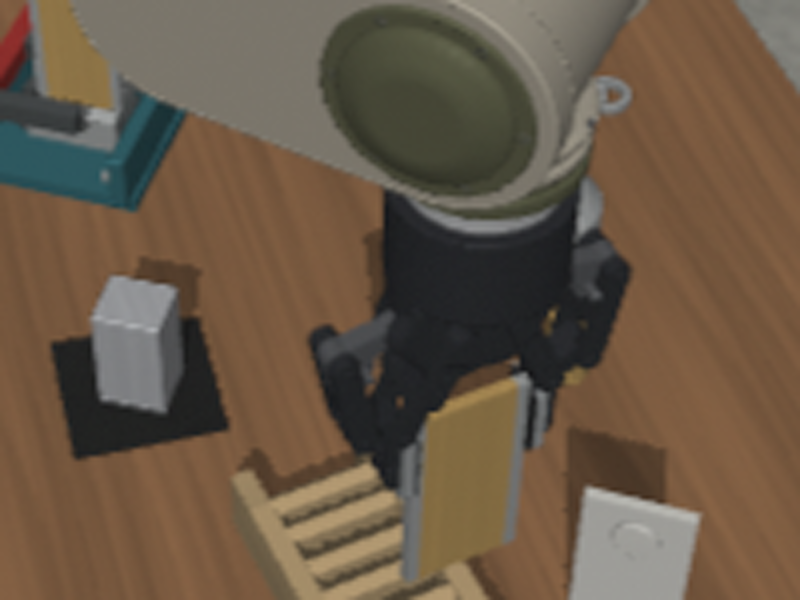

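{"name": "step_arm", "arguments": {
  "steps": [0,-0.019,-0.008,0.05,0,0,0.007,0,-0.019,-0.008,0.2,0,0,0.007,0,-0.019,-0.008,0.25,0,0,0.007,0,-0.019,-0.008,0.25,0,0,0.007,0,-0.019,-0.008,0.25,0,0,0.007]
}}

```text
time_s: 45.1
position: [0.5602, -0.359, 0.1452]
tool_rot: [[-0.156, 0.988, 0.002], [0.988, 0.156, 0.002], [0.001, 0.002, -1.0]]
ft_force: [0.1, -0.7, -3.0]
grip_width: 0.0546
```

```bash
python3 -c "
from h import *
plan(*loc(RACK,0,-.063),.12,9);sr()
p,d=snap('side',(220,200,160,140),5,'s32')
s=env.observe();fr=(*loc((*s['position'][:2],9),0,-.003),9)
for dy in (0,):
  b=proj('side',pose(*fr,[(-.028,-.003,s['position'][2]-.0795),(.028,-.003,s['position'][2]-.0795)])); print((b-[220,200])*5)
print((proj('side',pose(*RACK,[(-.031,-.066,.04),(.031,-.066,.04)]))-[220,200])*5)
"
```

```text
t 45.1 pos [ 0.5602 -0.359   0.1452] phi 8.96 w 0.0546 f [ 0.1 -0.7 -3. ] q1 -43 q6 -52
shift [0.004, -0.0, 0.084] turn [0.002, -0.002, -0.001]
t 45.1 rack-local [-0.     -0.0643] z 0.1452 F(local) [ 0.  -0.7] Fz -3.0 w 0.0546
[[402.97542364 651.94578833]
 [531.9596339  597.84876686]]
[[388.64549836 683.43650609]
 [528.60583135 624.24628061]]
```

View pics/s32.png

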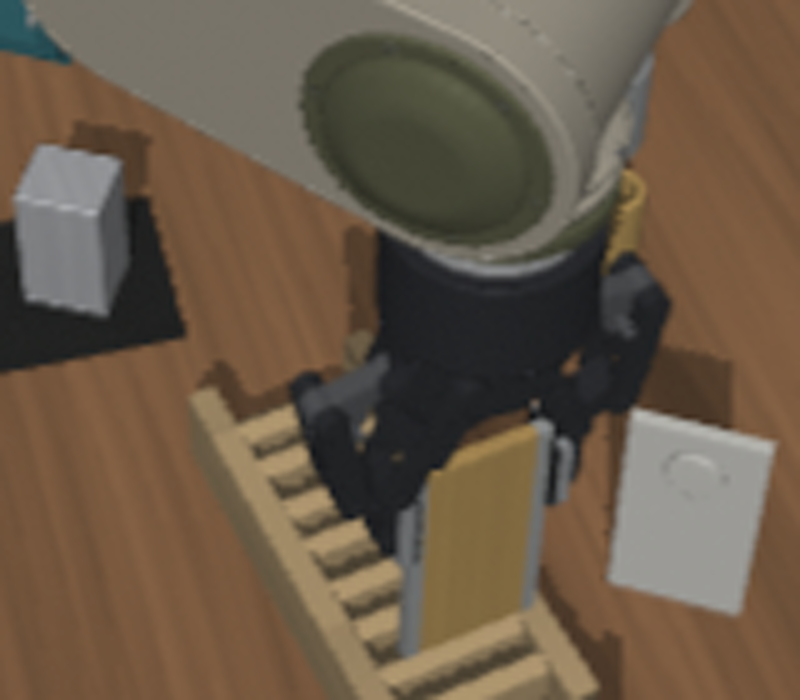

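{"name": "step_arm", "arguments": {
  "steps": [0,0.003,0,0.05,0,0,0,0,0.003,0,0.08,0,0,0,0,0.003,0,0.1,0,0,0,0,0.003,0,0.12,0,0,0,0,0.003,0,0.12,0,0,0]
}}

```text
time_s: 45.65
position: [0.5594, -0.3582, 0.1073]
tool_rot: [[-0.155, 0.988, -0.0], [0.988, 0.155, 0.004], [0.004, 0.0, -1.0]]
ft_force: [0.3, 0.0, -3.4]
grip_width: 0.0549
```

```bash
python3 -c "
from h import *
sr()
p,d=snap('side',(220,200,160,140),5,'s33')
"
```

```text
t 45.6 rack-local [-0.0007 -0.0634] z 0.1073 F(local) [ 0.3 -0. ] Fz -3.4 w 0.0549
```

View pics/s33.png

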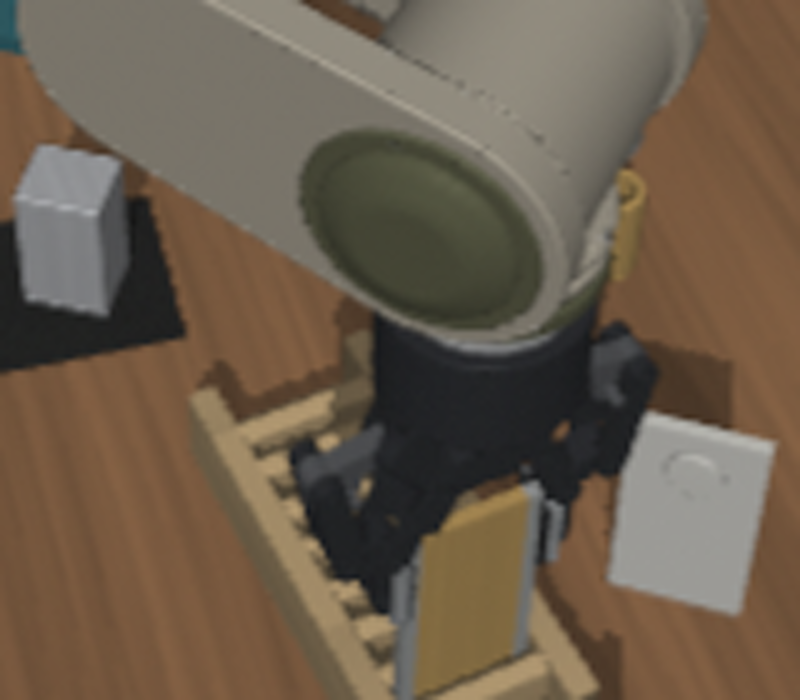

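{"name": "step_arm", "arguments": {
  "steps": [0,0,0,0.025,0,0,0,0,0,0,0.045,0,0,0,0,0,0,0.058,0,0,0,0,0,0,0.064,0,0,0,0,0,0,0.064,0,0,0]
}}

```text
time_s: 46.2
position: [0.5594, -0.3585, 0.0898]
tool_rot: [[-0.155, 0.988, 0.001], [0.988, 0.155, 0.002], [0.002, 0.001, -1.0]]
ft_force: [-2.6, 1.9, 6.0]
grip_width: 0.055
```

```bash
python3 -c "
from h import *
sr()
"
```

```text
t 46.2 rack-local [-0.0007 -0.0637] z 0.0898 F(local) [-2.3  2.3] Fz 6.0 w 0.0550
```

Seated at the expected height. Release and go back for the other plate.

{"name": "step_arm", "arguments": {
  "steps": [1,0,0,0,0,0,0,1,0,0,0,0,0,0,1,0,0,0,0,0,0,1,0,0,-0.15,0,0,0,1,0,0,-0.3,0,0,0,1,0.1,0,-0.4,0,0,0,1,0.25,-0.06,-0.4,0,0,0,1,0.4,-0.1,-0.4,0,0,0,1,0.55,-0.12,-0.4,0,0,0,1,0.7,-0.15,-0.4,0,0,0]
}}

```text
time_s: 47.2
position: [0.4818, -0.1566, 0.2093]
tool_rot: [[-0.155, 0.988, 0.001], [0.988, 0.154, 0.003], [0.002, 0.001, -1.0]]
ft_force: [0.8, 0.0, 0.1]
grip_width: 0.0853
```

```bash
python3 -c "
from h import *
plan(*loc(PRESS,0.0,-.059),.2,-33)
p,d=snap('side',(200,160,200,150),4,'s34')
"
```

```text
t 47.2 pos [ 0.4818 -0.1566  0.2093] phi 8.89 w 0.0853 f [0.8 0.  0.1] q1 -31 q6 -40
shift [0.933, 0.133, 0.034] turn [0.001, -0.004, 0.931]
```

View pics/s34.png

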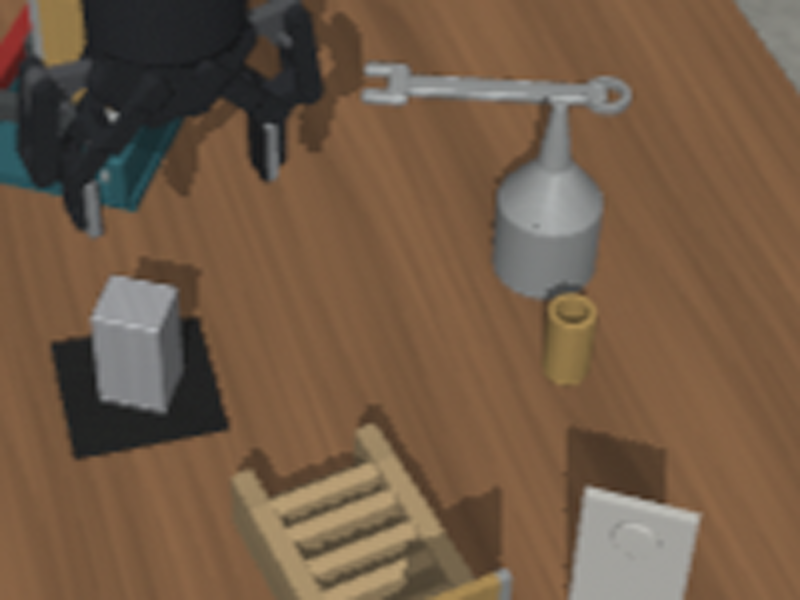

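{"name": "step_arm", "arguments": {
  "steps": [1,0.933,0.133,0,0,0,0.931,1,0.933,0.133,0,0,0,0.931,1,0.933,0.133,0,0,0,0.931,1,0.933,0.133,0,0,0,0.931,1,0.933,0.133,0,0,0,0.931,1,0.933,0.133,0,0,0,0.931,1,0.933,0.133,0,0,0,0.931,1,0.933,0.133,0,0,0,0.931,1,0.933,0.133,0,0,0,0.931]
}}

```text
time_s: 48.15
position: [0.4787, 0.1237, 0.21]
tool_rot: [[0.544, 0.839, 0.0], [0.839, -0.544, 0.002], [0.002, -0.001, -1.0]]
ft_force: [-0.6, -0.1, -0.7]
grip_width: 0.0852
```

```bash
python3 -c "
from h import *
st();plan(*loc(PRESS,0.001,-.059),.088,-33)
p,d=snap('side',(140,60,150,150),4,'s35')
"
```

```text
t 48.1 press-local [ 0.0018 -0.0606] z 0.2100 F(local) [-0.4 -0.4] Fz -0.7 w 0.0852
t 48.1 pos [0.4787 0.1237 0.21  ] phi -32.96 w 0.0852 f [-0.6 -0.1 -0.7] q1 1 q6 34
shift [0.004, -0.002, 0.407] turn [-0.001, -0.003, 0.001]
```

View pics/s35.png

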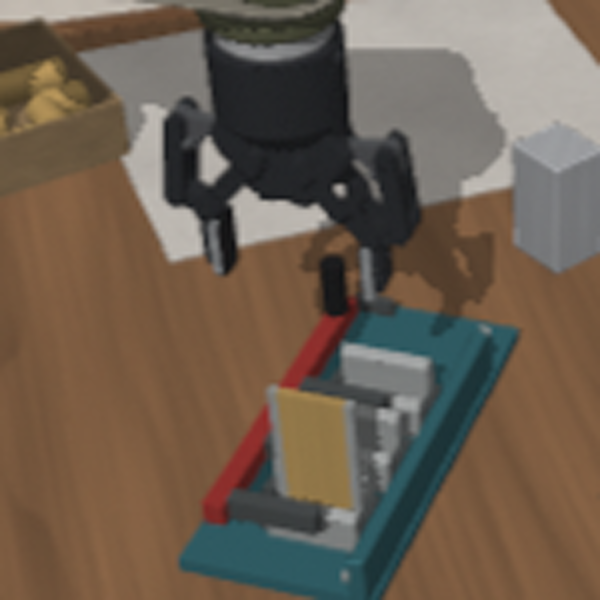

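{"name": "step_arm", "arguments": {
  "steps": [1,0.003,-0.002,0.1,0,0,0,1,0.003,-0.002,0.25,0,0,0,1,0.003,-0.002,0.38,0,0,0,1,0.003,-0.002,0.405,0,0,0,1,0.003,-0.002,0.405,0,0,0,0,0.003,-0.002,0.405,0,0,0,0,0.003,-0.002,0.405,0,0,0,0,0.003,-0.002,0.405,0,0,0,0,0.003,-0.002,0.405,0,0,0]
}}

```text
time_s: 49.1
position: [0.4794, 0.126, 0.0904]
tool_rot: [[0.544, 0.839, 0.004], [0.839, -0.544, 0.003], [0.004, 0.002, -1.0]]
ft_force: [-1.3, 0.7, 7.5]
grip_width: 0.0551
```

```bash
python3 -c "
from h import *
st()
"
```

```text
t 49.1 press-local [ 0.0011 -0.0583] z 0.0904 F(local) [-1.4 -0.1] Fz 7.5 w 0.0551
```

{"name": "step_arm", "arguments": {
  "steps": [0,0,0,-0.06,0,0,0,0,0,0,-0.16,0,0,0,0,0,0,-0.3,0,0,0,0,0,0,-0.45,0,0,0,0,-0.15,0.1,-0.47,0,0,0,0,-0.3,0.24,-0.47,0,0,0,0,-0.45,0.36,-0.47,0,0,0,0,-0.5,0.4,-0.47,0,0,0,0,-0.5,0.4,-0.47,0,0,0]
}}

```text
time_s: 50.0
position: [0.4979, -0.0701, 0.2295]
tool_rot: [[0.549, 0.836, 0.001], [0.836, -0.549, 0.001], [0.002, 0.001, -1.0]]
ft_force: [-0.0, 1.1, -2.6]
grip_width: 0.055
```

```bash
python3 -c "
from h import *
plan(*loc(RACK,0,.0667),.2,9)
"
```

```text
t 50.0 pos [ 0.4979 -0.0701  0.2295] phi -33.28 w 0.0550 f [-0.   1.1 -2.6] q1 -22 q6 12
shift [-0.368, 0.409, 0.098] turn [0.001, -0.002, -0.94]
```

{"name": "step_arm", "arguments": {
  "steps": [0,-0.368,0.409,0.03,0,0,-0.94,0,-0.368,0.409,0.03,0,0,-0.94,0,-0.368,0.409,0.03,0,0,-0.94,0,-0.368,0.409,0.03,0,0,-0.94,0,-0.368,0.409,0.03,0,0,-0.94,0,-0.368,0.409,0.03,0,0,-0.94,0,-0.368,0.409,0.03,0,0,-0.94,0,-0.368,0.409,0.15,0,0,-0.94,0,-0.368,0.409,0.27,0,0,-0.94,0,-0.368,0.409,0.27,0,0,-0.94]
}}

```text
time_s: 51.0
position: [0.5386, -0.2228, 0.1439]
tool_rot: [[-0.16, 0.987, -0.007], [0.987, 0.16, 0.008], [0.009, -0.006, -1.0]]
ft_force: [-0.4, 0.1, -3.4]
grip_width: 0.0551
```

```bash
python3 -c "
from h import *
sr();plan(*loc(RACK,-.0005,.0667),.11,9)
p,d=snap('side',(200,170,200,150),4,'s36')
"
```

```text
t 51.0 rack-local [-0.0001  0.0736] z 0.1439 F(local) [-0.4  0.2] Fz -3.4 w 0.0551
t 51.0 pos [ 0.5386 -0.2228  0.1439] phi 9.21 w 0.0551 f [-0.4  0.1 -3.4] q1 -34 q6 -43
shift [-0.024, -0.001, 0.113] turn [-0.007, -0.011, 0.005]
```

View pics/s36.png

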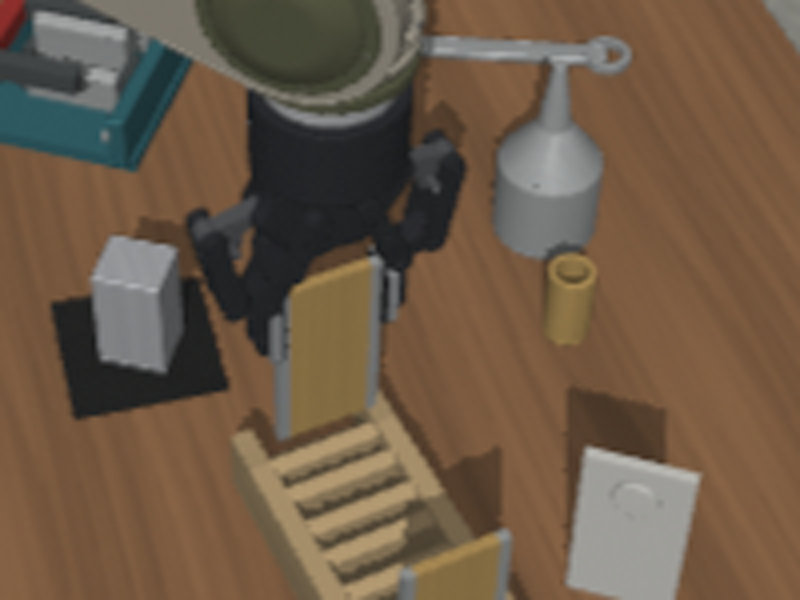

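{"name": "step_arm", "arguments": {
  "steps": [0,-0.012,0,0,0,0,0.005,0,-0.012,0,0,0,0,0.005,0,-0.012,0,0,0,0,0.005]
}}

```text
time_s: 51.35
position: [0.5415, -0.2287, 0.1491]
tool_rot: [[-0.157, 0.988, 0.003], [0.988, 0.157, 0.001], [0.001, 0.003, -1.0]]
ft_force: [0.6, 0.2, -3.5]
grip_width: 0.0551
```

```bash
python3 -c "
from h import *
sr();plan(*loc(RACK,-.0005,.0667),.11,9)
"
```

```text
t 51.4 rack-local [0.0018 0.0674] z 0.1491 F(local) [0.6 0.1] Fz -3.5 w 0.0551
t 51.4 pos [ 0.5415 -0.2287  0.1491] phi 9.06 w 0.0551 f [ 0.6  0.2 -3.5] q1 -34 q6 -44
shift [-0.002, -0.008, 0.13] turn [0.003, -0.001, 0.001]
```

{"name": "step_arm", "arguments": {
  "steps": [0,-0.002,-0.008,0.05,0,0,0,0,-0.002,-0.008,0.09,0,0,0,0,-0.002,-0.008,0.115,0,0,0,0,-0.002,-0.008,0.135,0,0,0,0,-0.002,-0.008,0.135,0,0,0]
}}

```text
time_s: 51.85
position: [0.5386, -0.229, 0.1063]
tool_rot: [[-0.158, 0.987, -0.001], [0.987, 0.158, 0.004], [0.004, -0.0, -1.0]]
ft_force: [1.1, 0.0, -3.0]
grip_width: 0.055
```

```bash
python3 -c "
from h import *
sr()
p,d=snap('side',(200,170,200,150),4,'s37')
"
```

```text
t 51.9 rack-local [-0.0011  0.0675] z 0.1063 F(local) [ 1.1 -0.1] Fz -3.0 w 0.0550
```

View pics/s37.png

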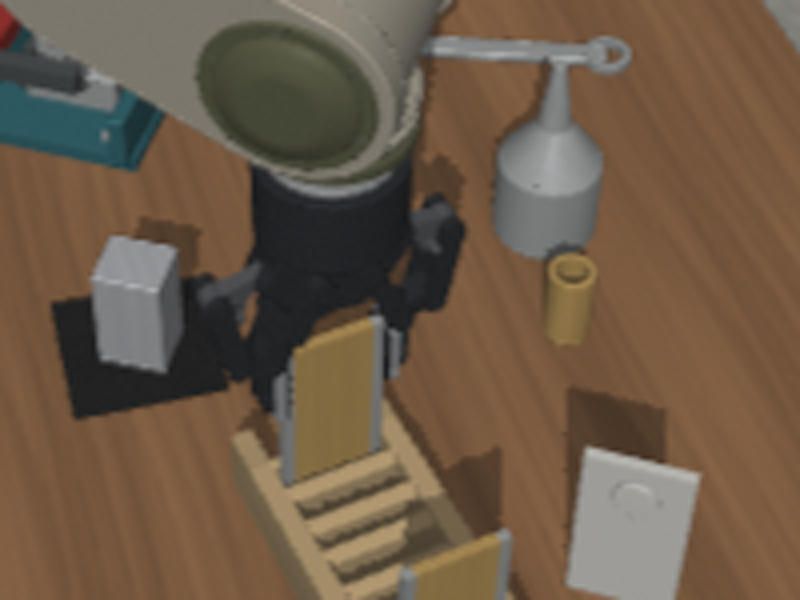

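{"name": "step_arm", "arguments": {
  "steps": [0,0,0,0.02,0,0,0,0,0,0,0.04,0,0,0,0,0,0,0.053,0,0,0,0,0,0,0.058,0,0,0,0,0,0,0.058,0,0,0]
}}

```text
time_s: 52.4
position: [0.5386, -0.2293, 0.0905]
tool_rot: [[-0.158, 0.987, 0.001], [0.987, 0.158, 0.002], [0.002, 0.001, -1.0]]
ft_force: [-3.2, 0.8, 6.8]
grip_width: 0.0548
```

```bash
python3 -c "
from h import *
sr()
"
```

```text
t 52.4 rack-local [-0.0011  0.0672] z 0.0905 F(local) [-3.   1.3] Fz 6.8 w 0.0548
```

{"name": "step_arm", "arguments": {
  "steps": [1,0,0,0,0,0,0,1,0,0,0,0,0,0,1,0,0,0,0,0,0,1,0,0,-0.15,0,0,0,1,0,0,-0.3,0,0,0,1,0,0,-0.45,0,0,0,1,-0.15,-0.2,-0.5,0,0,0,1,-0.3,-0.4,-0.5,0,0,0,1,-0.4,-0.6,-0.5,0,0,0,1,-0.4,-0.6,-0.5,0,0,0]
}}

```text
time_s: 53.4
position: [0.3919, -0.3661, 0.239]
tool_rot: [[-0.158, 0.987, 0.001], [0.987, 0.158, 0.002], [0.002, 0.001, -1.0]]
ft_force: [1.6, 0.1, 0.1]
grip_width: 0.0858
```

{"name": "step_arm", "arguments": {
  "steps": [1,-0.5,0,0,0,0,0,1,-0.5,0,0,0,0,0,1,-0.5,0,0,0,0,0,1,-0.5,0,0,0,0,0,1,-0.5,0,0,0,0,0]
}}

```text
time_s: 53.9
position: [0.4169, -0.5138, 0.2372]
tool_rot: [[-0.157, 0.988, -0.0], [0.988, 0.157, 0.004], [0.004, 0.0, -1.0]]
ft_force: [0.4, 0.2, 1.0]
grip_width: 0.0855
```

```bash
python3 -c "
from h import *
p,d=imaging.get_image('side');cv2.imwrite('pics/s38.png',p)
p,d=imaging.get_image('top');cv2.imwrite('pics/t38.png',p)
s=env.observe();print(s['time_s'],s['position'],s['ft_force'])
"
```

```text
54.0 [ 0.41723241 -0.5123302   0.23859413] [0.44440616 0.13047139 0.06654476]
```

View pics/s38.png

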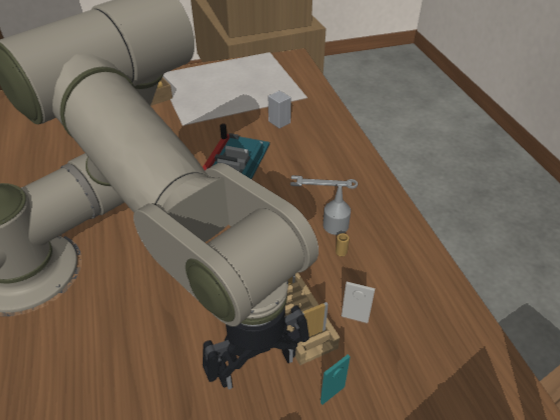

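View pics/t38.png

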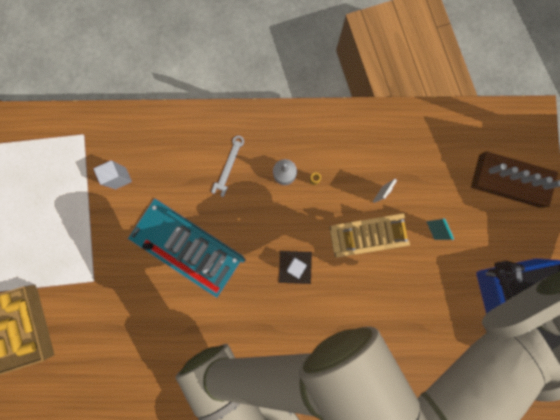

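{"name": "step_arm", "arguments": {
  "steps": [1,0,-0.9,0,0,0,0,1,0,-0.9,0,0,0,0,1,0,-0.9,0,0,0,0,1,0,-0.9,0,0,0,0,1,0,-0.9,0,0,0,0,1,0,-0.9,0,0,0,0,1,0,-0.9,0,0,0,0,1,0,-0.9,0,0,0,0]
}}

```text
time_s: 54.8
position: [0.1512, -0.5551, 0.2389]
tool_rot: [[-0.158, 0.987, 0.001], [0.987, 0.158, 0.002], [0.002, 0.001, -1.0]]
ft_force: [0.7, 0.1, 0.2]
grip_width: 0.0856
```

```bash
python3 -c "
from h import *
p,d=imaging.get_image('side');cv2.imwrite('pics/s39.png',p)
cv2.imwrite('pics/s39c.png',cv2.resize(p[200:380,190:390],None,fx=3.2,fy=3.2,interpolation=cv2.INTER_CUBIC))
P=cloud('side',d)
for c in((.5399,-.2303),(.5605,-.3607)):
  m=(abs(P[...,0]-c[0])<.05)&(abs(P[...,1]-c[1])<.03)&(P[...,2]>.055)&(P[...,2]<.14)
  q=P[m];A=np.c_[q[:,0],q[:,2],np.ones(len(q))];k=np.linalg.lstsq(A,q[:,1],rcond=None)[0]
  a=np.radians(9);l=(q[:,:2]-RACK[:2])@np.array([[np.cos(a),-np.sin(a)],[np.sin(a),np.cos(a)]])
  print('tilt',k[1],'zmax',np.percentile(q[:,2],99),'lx',np.percentile(l[:,0],[1,99]),'ly',np.median(l[:,1]))
p,d=imaging.get_image('top');cv2.imwrite('pics/t39c.png',cv2.resize(p[180:305,110:430],None,fx=2.5,fy=2.5,interpolation=cv2.INTER_CUBIC))
P=cloud('top',d)
m=(abs(P[...,0]-.4635)<.05)&(abs(P[...,1]+.0945)<.05)&(P[...,2]>.05);print('block',np.median(P[m],axis=0))
"
```

```text
tilt 0.02058210197792576 zmax 0.12094325280592627 lx [-0.02923401  0.02647437] ly 0.06116387947842343
tilt 0.023050687597710673 zmax 0.12143377240159836 lx [-0.02880046  0.02695457] ly -0.07080868380260755
block [ 0.4677499  -0.09369616  0.07337143]
```

View pics/s39c.png

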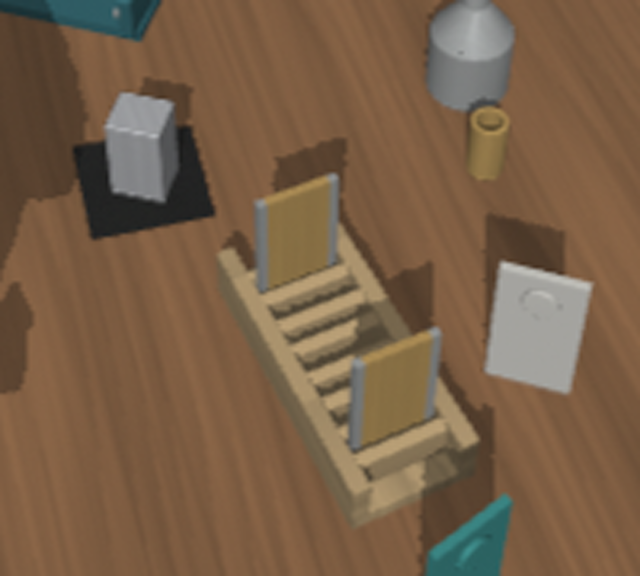

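View pics/t39c.png

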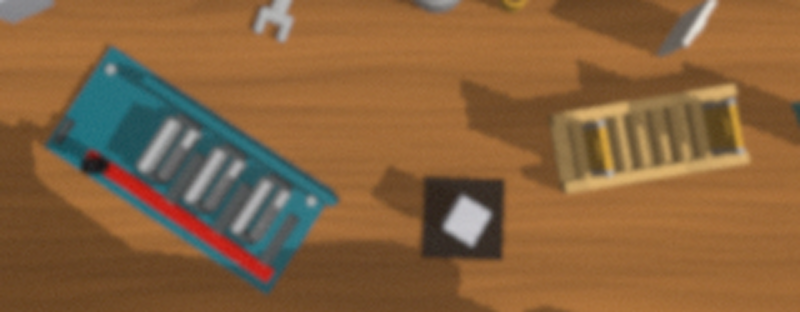

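Final pictures:
- **Plates:** both stand in the end rack slots with tops near 0.121 m (0.120 m expected), almost upright.
- **Block:** about 5 mm from the mat's centre.
- **Carriage:** open.
- **Bystanders:** unmoved.

Handing in.

```bash
python3 -c "
from rig import close_job
print(close_job())"
```

```text
the job is handed in; nothing more can be done
None
```

I completed every step of the task and handed the job in at about 55 s of the 210 s allowed; no verdict came back.

**What I did:** I parked the small block on the mat and stood the two plates that were present in the middle and −y nests, boss side to the punches. I closed and reopened the carriage, turned both plates 180°, and closed and reopened it again. Both plates went back into the two end slots of the rack.

**Last checks:**
- **Plates:** both are seated in the rack, tops at about 0.121 m (0.120 m expected), tilted about 0.02 rad and within about 2 mm along the slot.
- **Carriage:** it is open. Each stroke reached both stops, about 26.5 mm of measured travel. In the first stroke, image displacement and arm travel read about 24 mm from where I gripped it. A further pull then moved the carriage back about 2 mm to the open stop, so it had probably started slightly off that stop.
- **Block:** it stands on the mat, about 5 mm from the mat's centre.
- **Bystanders:** oil can, spanner and sleeve look unmoved in the last pictures, and I only gripped the plates by their steel edges.

**What disagreed or went wrong:**
- The two cameras differed by up to about 3 mm in y; I used the mean.
- Both turned plates first caught on the nest lead-ins, at up to about 25 N. Moving them 1–2 mm sideways let them seat.

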